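# Build up an air manifold and scrap the condemned blocks

### The job

Build up the compressed-air manifold: thread every sound port block that is there onto the stand's horizontal rod, one after another from the largest to the smallest, then push the end cap fully home on the rod's end. Any block condemned by a saw cut across its top goes into the grey scrap bin instead, at whatever moment suits. Leave the plug, the reducer, the tee and the grommet where they are.

Things in the scene. Friction and masses are not known exactly. Their poses are not given: they have to be found in the camera images.
- block_a_c (a point): Centre of the largest sound port block: bare aluminium, 52 mm square in section (x and z) and 32 mm long (y), lying with its bore level; a 20 mm square bore runs right through along its y axis, at the middle. Plain top with a small flat brass disc. About 177 g. May be absent.
- block_b_c (a point): Centre of the second largest sound port block: bare aluminium, 46 mm square in section (x and z) and 32 mm long (y), lying with its bore level; a 20 mm square bore runs right through along its y axis, at the middle. Plain top with a small flat brass disc. About 132 g. May be absent.
- block_c_c (a point): Centre of the third largest sound port block: bare aluminium, 40 mm square in section (x and z) and 32 mm long (y), lying with its bore level; a 20 mm square bore runs right through along its y axis, at the middle. Plain top with a small flat brass disc. About 92 g. May be absent.
- block_d_c (a point): Centre of the smallest sound port block: bare aluminium, 34 mm square in section (x and z) and 32 mm long (y), lying with its bore level; a 20 mm square bore runs right through along its y axis, at the middle. Plain top with a small flat brass disc. About 58 g. May be absent.
- scrap_a_c (a point): Centre of a scrap port block: bare aluminium, 52 mm square in section (x and z), 32 mm long (y), 20 mm square bore along y; told from a sound block by a saw cut 10 mm wide and 6 mm deep right across its top along x, half-way along its length. May be absent.
- scrap_b_c (a point): Centre of a scrap port block: bare aluminium, 46 mm square in section (x and z), 32 mm long (y), 20 mm square bore along y; told from a sound block by a saw cut 10 mm wide and 6 mm deep right across its top along x, half-way along its length. May be absent.
- scrap_c_c (a point): Centre of a scrap port block: bare aluminium, 40 mm square in section (x and z), 32 mm long (y), 20 mm square bore along y; told from a sound block by a saw cut 10 mm wide and 6 mm deep right across its top along x, half-way along its length. May be absent.
- cap_c (a point): Centre of the end cap: black plastic 40 mm cube, about 70 g, with a 20 mm square socket 28 mm deep, open on its +y face, in the middle; the -y end is closed (flat steel disc). It lies with the socket already facing roughly the way it must go on. Fully home, the rod's end meets the socket's bottom, and the cap's centre is then 8 mm from the rod's end, towards the back plate.
- rod_root (a point): On the rod's axis where the rod leaves the stand's back plate, 75 mm above the work surface. The round steel rod, 14 mm thick and 185 mm long, points level along this frame's -y (roughly to the robot's right), free at its far end; z is up. Blocks slide freely on it (3 mm play all round). Four blocks (128 mm) and the cap's 28 mm socket fit with 29 mm to spare.
- stand: The fixed assembly stand, axes as the rod's; origin at the underside, below the rod, 100 mm from the back plate's face. Back plate 60 mm wide (x), 22 mm thick, its top 21 mm above the rod's axis; base plate below the rod 8 mm thick, 80 mm wide.
- rod_tip (a point): Centre of the rod's free end face; same axes as at the root.
- bin_in (a point): Centre of the inner floor of the fixed grey scrap bin: open box, inside 122 mm (x) by 172 mm (y), its rim 50 mm above the work surface, walls 4 mm.
- plug: Bystander: dark cast iron pipe plug, 34 mm across, 30 mm high; origin at its underside.
- reducer: Bystander: blue nylon reducer, 40 mm across, 45 mm high; origin at its underside.
- tee: Bystander: brass tee, about 60 by 43 by 16 mm, lying flat; origin at its underside.
- grommet: Bystander: black rubber grommet, 32 mm across, 10 mm high; origin at its underside.
There are look-alikes about, which are no part of the job. What is shaped like the part that bears block_d_c but purple or red is not meant.

How it is judged:
On the way, in this order (a step that is already met when the one before it is completed fails the run):
1. the largest sound block (if there) is threaded wholly onto the rod (x of block_a_c in the frame of rod_root between -0.007 and 0.007 m and z of block_a_c in the frame of rod_root between -0.008 and 0.008 m and y of block_a_c in the frame of rod_root between -0.17 and -0.008 m and angle between the y axis of block_a_c and the y axis of rod_root, either way round below 0.25 rad), for 0.2 s.
2. the second largest sound block (if there) is threaded wholly onto the rod (x of block_b_c in the frame of rod_root between -0.007 and 0.007 m and z of block_b_c in the frame of rod_root between -0.008 and 0.008 m and y of block_b_c in the frame of rod_root between -0.17 and -0.008 m and angle between the y axis of block_b_c and the y axis of rod_root, either way round below 0.25 rad), for 0.2 s.
3. the third largest sound block (if there) is threaded wholly onto the rod (x of block_c_c in the frame of rod_root between -0.007 and 0.007 m and z of block_c_c in the frame of rod_root between -0.008 and 0.008 m and y of block_c_c in the frame of rod_root between -0.17 and -0.008 m and angle between the y axis of block_c_c and the y axis of rod_root, either way round below 0.25 rad), for 0.2 s.
4. the smallest sound block (if there) is threaded wholly onto the rod (x of block_d_c in the frame of rod_root between -0.007 and 0.007 m and z of block_d_c in the frame of rod_root between -0.008 and 0.008 m and y of block_d_c in the frame of rod_root between -0.17 and -0.008 m and angle between the y axis of block_d_c and the y axis of rod_root, either way round below 0.25 rad), for 0.2 s.
5. the end cap is home on the rod's end (x of cap_c in the frame of rod_tip between -0.007 and 0.007 m and z of cap_c in the frame of rod_tip between -0.008 and 0.008 m and y of cap_c in the frame of rod_tip between 0.003 and 0.014 m and angle between the y axis of cap_c and the y axis of rod_tip, either way round below 0.25 rad), for 0.2 s.
At the end, for the whole second after the job is handed in: Every sound block present is on the rod (its centre within 7 mm sideways and 8 mm in height of the rod's axis, wholly on the rod, bore within 0.25 rad of it); the cap is on the rod's end within 5 mm of fully home; every scrap block lies in the bin; all are at rest (under 0.03 m/s) (all of step 1 and all of step 2 and all of step 3 and all of step 4 and all of step 5 and x of scrap_a_c in the frame of bin_in between -0.06 and 0.06 m and y of scrap_a_c in the frame of bin_in between -0.085 and 0.085 m and z of scrap_a_c in the frame of bin_in between 0 and 0.075 m and x of scrap_b_c in the frame of bin_in between -0.06 and 0.06 m and y of scrap_b_c in the frame of bin_in between -0.085 and 0.085 m and z of scrap_b_c in the frame of bin_in between 0 and 0.075 m and x of scrap_c_c in the frame of bin_in between -0.06 and 0.06 m and y of scrap_c_c in the frame of bin_in between -0.085 and 0.085 m and z of scrap_c_c in the frame of bin_in between 0 and 0.075 m and linear speed of each of block_a, block_b, block_c, block_d, scrap_a, scrap_b, scrap_c, cap below 0.03 m/s); the robot touches nothing.
It fails at once if the plug is moved more than 30 mm (distance of plug from where it was at the start of the episode above 0.03 m).
It fails at once if the reducer is moved more than 30 mm (distance of reducer from where it was at the start of the episode above 0.03 m).
It fails at once if the tee is moved more than 30 mm (distance of tee from where it was at the start of the episode above 0.03 m).
It fails at once if the grommet is moved more than 30 mm (distance of grommet from where it was at the start of the episode above 0.03 m).
Of block_a, block_b, block_c, block_d only 3 to 4 are there at a start; the rules pass over those that are not, and their reading is None.
Of scrap_a, scrap_b, scrap_c only 2 to 3 are there at a start; the rules pass over those that are not, and their reading is None.
At some moment in a run one of block_a, block_b, block_c, block_d, scrap_a, scrap_b, scrap_c, cap may be knocked a few centimetres aside while the robot is not near it.
It also fails if it takes over 210 s, if anything falls off the work surface, if the arm or the gripper's body presses on something with over 40 N, if the wrist force passes 120 N, or if a joint passes its speed limit or range.

### The arm

A 7-joint arm with a two-finger parallel gripper is mounted at the origin on the work surface. World frame = base frame: x ahead of the robot, y to its left, z up, the work surface at z = 0. Lengths are in m, angles in rad, forces in N, time in s.
With the tool pointing down it reaches from about 0.425 to 0.95 m from the base axis. Payload 4.7 kg.
Tool frame: the origin (TCP) lies between the finger pads; the fingertips stand 25 mm ahead of it and the grasp point (between the pads) lies 6 mm ahead of it; z points along the fingers, y is the direction in which the jaws open and shut (so a half turn about z gives the same grasp; the last joint's range is limited). The gripper opens to 87 mm and grips with 3 to 60 N. Pads are 19 mm wide; open, the fingers measure 117 mm over their backs; the gripper's body (75 mm by 190 mm) begins 51 mm behind the grasp point.
Start: joints at [1.175, 0.469, -0.049, 1.532, 0.024, 1.141, -0.082], TCP at [0.242, -0.63, 0.248] pointing down, gripper open.
Joint ranges: [-2.59, 2.59], [-0.33, 1.99], [-1.39, 1.29], [0.1, 2.45], [-1.04, 4.18], [0.21, 1.99], [-2.66, 2.66]. Speed limits (rad/s): [2.57, 2.57, 3.14, 3.14, 3.14, 3.14, 3.14].

### API

Orientations are given as a unit quaternion [w, x, y, z].
In Python, from bench import manip gives the robot as it stands. The module is installed in compiled form; this text tells all that it offers.
- The arm moves only by the shell command python3 -m creep 'ROWS'. ROWS is JSON, a list of rows, each an object with "translation": the shift along the world's x, y, z in mm, a list of three; "yaw": the turn about the world's z in rad; "grip": the opening, from 0 (shut) to 1 (fully open). A call has 1 to 5 rows; each row shifts and turns the pose as measured when the row begins; what a row does not reach is not made up. A row lasts 1/10 s, in which the tool goes at most 50 mm and 8.59 degrees, less where a joint would pass 70% of its speed; a pose out of reach is approached as far as the arm can. A call is refused whole if a number of a shift passes 50 or a number of a turn 0.15, either way. A call with a gripper value outside its range is refused whole. The fingers move at their own pace and stop on an object; the grip force is fixed at half the most. Time passes only in rows, so rows that do not move let the fingers close. It gives the time, the measured TCP pose, the force and the opening at its end, in the units of the state.
- manip.read_state(): the state, without advancing time (a new reading comes with each control period).
- manip.read_camera(name): name is "scene" or "side" or "wrist"; returns (picture, depth): 400x640x3 uint8, red, green, blue; 400x640 float32, m along the optical axis (not along the pixel's ray), 0 where there is no reading.
- manip.camera_model(name): a dict with "mtx" (3x3 intrinsics, pixels), "world_from_camera" (4x4, takes a point from camera to world coordinates); the wrist camera has in their place "mount" (4x4, takes a point from camera to tool coordinates, whose origin is the TCP and whose axes are the flange's). Camera axes: x right, y down, z forward; pixel columns grow to the right and rows downward; lengths in m; the calibration is good to about 2 mm. A picture is of the moment at which its call begins: read the wrist's pose just before it. camera_model takes no time and is no camera call.
- manip.hand_in(): hands the job in, once; it reports no verdict.
Trained networks look in the newest picture that a camera, given by its name, has taken for a name from the list of things; names that differ only in an ending like _2 or _b are one class to them, and where a whole thing is asked for, a point or a joint stands for the part that bears it (a point fixed in the world has none). Each returns a list of dicts, best first, with "p" (0 to 1); they miss things now and then, are a little off and sometimes report something else, mostly with a low value. They report only what shows in the picture. A call takes as long as a camera call. They do not tell look-alikes from the thing itself.
- manip.boxes_of(target, camera): "extent" ([left, top, right, bottom] in pixels, round what is visible of it).
- manip.outline_of(target, camera): "pixels" (400x640 bool, what is visible of it) and "extent" ([left, top, right, bottom] in pixels, round what is visible of it).
The state is a dict: "clock": time; "joint_pos": joint angles; "joint_vel": joint speeds; "tau": joint torques, N m; "ee_pos": TCP position; "orientation": TCP orientation; "force": force on the tool from outside, world axes, zero at the start; "wrist_torque": the same for the moment, N m; "opening": finger opening in m.
Only numpy, scipy, OpenCV 4.12 (cv2) and the standard library are available. Lean on these libraries where they do the work, as an engineer would, in place of code of your own. Each camera call takes 0.05 s, during which the arm holds its last target. There are 200 camera calls.

## Working session

There is one attempt and no reset: what is moved stays moved. The work goes in short steps, Python scripts to look and compute and a shell command to move; the robot and the scene stay as the last step left them, time stands still between calls to the robot, and variables do not carry over. Pictures are saved under pics/ and viewed, about 12 in all and at most 16, crops included, and the job is handed in when it is done.

```bash
mkdir -p pics
cat > h.py <<'E'
import numpy as np, cv2
from bench import manip
from scipy.spatial.transform import Rotation as R
def pose():
    s=manip.read_state(); T=np.eye(4); q=s['orientation']
    T[:3,:3]=R.from_quat([q[1],q[2],q[3],q[0]]).as_matrix(); T[:3,3]=s['ee_pos']; return T
def shot(cam,save=None):
    P=pose(); im,d=manip.read_camera(cam); m=manip.camera_model(cam)
    W=m['world_from_camera'] if cam!='wrist' else P@np.array(m['mount'])
    K=np.array(m['mtx']); W=np.array(W)
    v,u=np.mgrid[0:400,0:640]
    pc=np.stack([(u-K[0,2])/K[0,0]*d,(v-K[1,2])/K[1,1]*d,d],-1)
    pw=pc@W[:3,:3].T+W[:3,3]; pw[d==0]=np.nan
    if save: cv2.imwrite('pics/'+save+'.png',im[...,::-1])
    return im,d,pw,K,W
E
python3 - <<'E'
from h import *
s=manip.read_state(); print(s)
for c in ['scene','side','wrist']:
    im,d,pw,K,W=shot(c,c+'0'); print(c,W.round(3).tolist(),K[0,0]); np.save(c+'0.npy',pw)
    if c=='wrist': continue
    for n in ['block_a_c','scrap_a_c','cap_c','rod_root','stand','bin_in','plug','reducer','tee','grommet']:
        try:
            for o in manip.boxes_of(n,c)[:8]:
                if o['p']<.2: continue
                e=o['extent']; cu,cv=int((e[0]+e[2])/2),int((e[1]+e[3])/2)
                print(n,round(o['p'],2),np.round(e).tolist(),pw[min(cv,399),min(cu,639)].round(3))
        except Exception as ex: print(n,ex)
E
```

```text
{'clock': 0.0, 'joint_pos': array([ 1.17508169,  0.46946403, -0.04858215,  1.53368713,  0.02409641,
        1.14098362, -0.08226871]), 'joint_vel': array([-0.0005621 , -0.00184828,  0.00130745,  0.00045499,  0.00074233,
        0.0005357 , -0.00107136]), 'tau': array([ 1.00109162e-03, -5.07977486e+01, -8.04619747e-02, -2.36159599e+01,
       -6.13843929e-02,  3.79749003e-02,  1.62326360e-04]), 'ee_pos': array([ 0.2418942 , -0.62958416,  0.24648699]), 'orientation': array([-9.54550759e-04,  9.83222954e-01,  1.82405223e-01, -2.14453087e-04]), 'force': array([-0.48403925, -0.44074658, -0.8303784 ]), 'wrist_torque': array([-0.00489908,  0.02862046,  0.00465071]), 'opening': 0.08704922640226788}
scene [[-0.393, 0.793, -0.466, 1.074], [0.919, 0.335, -0.206, 0.213], [-0.007, -0.509, -0.861, 0.973], [0.0, 0.0, 0.0, 1.0]] 498.9299591931334
block_a_c 0.61 [306.0, 148.0, 322.0, 177.0] [ 0.482 -0.044  0.051]
scrap_a_c 0.73 [309.0, 146.0, 322.0, 179.0] [nan nan nan]
scrap_a_c 0.56 [162.0, 152.0, 192.0, 189.0] [ 0.62  -0.316  0.05 ]
scrap_a_c 0.32 [347.0, 180.0, 471.0, 243.0] [0.495 0.19  0.009]
c
[... 1025 characters left out ...]
d_root 0.65 [241.0, 107.0, 287.0, 209.0] [0.493 0.132 0.08 ]
rod_root 0.57 [301.0, 127.0, 377.0, 202.0] [0.677 0.166 0.002]
rod_root 0.52 [247.0, 219.0, 279.0, 257.0] [ 0.466 -0.064  0.04 ]
stand 0.82 [240.0, 107.0, 284.0, 208.0] [0.491 0.139 0.078]
bin_in 0.67 [304.0, 131.0, 378.0, 199.0] [0.682 0.167 0.001]
plug 0.61 [404.0, 285.0, 424.0, 301.0] [ 0.735 -0.239  0.022]
reducer 0.91 [396.0, 228.0, 412.0, 250.0] [ 0.751 -0.121  0.039]
tee 0.52 [384.0, 206.0, 406.0, 224.0] [ 0.761 -0.034  0.015]
grommet 0.7 [297.0, 205.0, 313.0, 221.0] [0.569 0.02  0.001]
wrist [[0.357, -0.896, -0.263, 0.314], [-0.934, -0.343, -0.1, -0.602], [-0.0, 0.281, -0.96, 0.385], [0.0, 0.0, 0.0, 1.0]] 295.88998097846525
```

View pics/scene0.png

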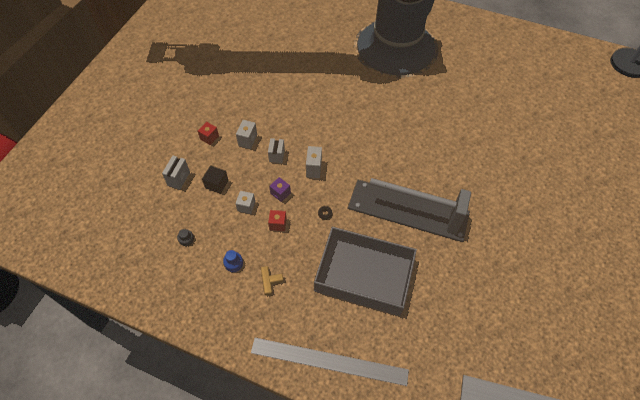

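View pics/side0.png

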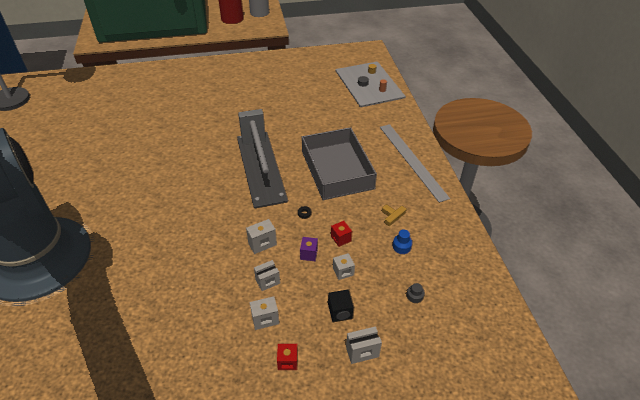

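```bash
cat >> h.py <<'E'
def comps(pw,im,zmin=.012,box=(.38,.86,-.5,.3),minpx=25):
    X,Y,Z=pw[...,0],pw[...,1],pw[...,2]
    m=(Z>zmin)&(Z<.12)&(X>box[0])&(X<box[1])&(Y>box[2])&(Y<box[3])
    n,l,st,_=cv2.connectedComponentsWithStats(m.astype(np.uint8),connectivity=4)
    for i in range(1,n):
        if st[i,4]<minpx: continue
        k=l==i; zt=np.nanpercentile(Z[k],90)
        t=k&(abs(Z-zt)<.004); p=pw[t][:,:2]
        r=cv2.minAreaRect((p*1000).astype(np.float32)); v,u=np.argwhere(t).mean(0)
        c=np.median(im[t],0).astype(int)
        print('px(%d,%d) n%d ztop %.1f c(%.1f,%.1f) size(%.1f,%.1f) ang %.1f med(%.1f,%.1f) rgb'%(u,v,t.sum(),zt*1000,*r[0],*r[1],r[2],*np.median(p,0)*1000),c)
E
python3 - <<'E'
from h import *
for c in ['scene','side']:
    pw=np.load(c+'0.npy'); im=cv2.imread(f'pics/{c}0.png')[...,::-1]
    print(c); comps(pw,im)
    # rod: points z .07-.09 
    X,Y,Z=pw[...,0],pw[...,1],pw[...,2]
    m=(Z>.076)&(Z<.0845)&(X>.42)&(X<.58)&(Y>-.02)&(Y<.3)
    p=pw[m]; print('rod',m.sum())
    if m.sum()>10:
        line=cv2.fitLine(p.astype(np.float32),cv2.DIST_HUBER,0,.01,.01).ravel(); print(line, p[:,1].min(),p[:,1].max(), np.median(p[:,2]))
        for a in np.arange(-.02,.3,.02):
            q=p[(p[:,1]>a)&(p[:,1]<a+.02)]
            if len(q): print(round(a,3),len(q),np.median(q,0).round(4),q[:,0].min().round(4),q[:,0].max().round(4))
    # whole stand
    m=(Z>.004)&(Z<.014)&(X>.4)&(X<.58)&(Y>-.0)&(Y<.35)
    r=cv2.minAreaRect((pw[m][:,:2]*1000).astype(np.float32)); print('base',r)
    m=(Z>.09)&(Z<.105)&(X>.4)&(X<.6)&(Y>.1)&(Y<.35)
    r=cv2.minAreaRect((pw[m][:,:2]*1000).astype(np.float32)); print('plate top',r)
a=cv2.imread('pics/scene0.png')[110:310,130:430]; b=cv2.imread('pics/side0.png')[100:380,220:440]
a=cv2.resize(a,(450,300)) ; a=cv2.resize(cv2.imread('pics/scene0.png')[110:310,140:350],None,fx=2.0,fy=2.0,interpolation=cv2.INTER_CUBIC)
b=cv2.resize(b[90:],None,fx=1.7,fy=1.7,interpolation=cv2.INTER_CUBIC)
h=max(a.shape[0],b.shape[0]); o=np.zeros((h,a.shape[1]+b.shape[1],3),np.uint8); o[:a.shape[0],:a.shape[1]]=a; o[:b.shape[0],a.shape[1]:]=b
print(o.shape); cv2.imwrite('pics/crop1.png',o)
E
```

```text
scene
px(245,128) n209 ztop 46.4 c(451.2,-231.6) size(49.6,33.5) ang 7.6 med(451.3,-231.5) rgb [159 149 137]
px(206,128) n145 ztop 35.4 c(481.0,-322.0) size(34.3,36.4) ang 78.1 med(482.4,-322.1) rgb [154  55  46]
px(275,145) n125 ztop 40.7 c(465.3,-146.5) size(42.2,32.3) ang 17.3 med(465.3,-144.7) rgb [158 149 137]
px(313,155) n245 ztop 52.8 c(465.5,-50.2) size(54.4,31.9) ang 18.0 med(466.4,-50.2) rgb [159 149 137]
px(173,166) n216 ztop 52.3 c(614.1,-328.4) size(54.2,33.6) ang 4.3 med(614.4,-325.0) rgb [162 153 141]
px(213,174) n244 ztop 41.1 c(593.6,-239.7) size(41.7,41.3) ang 0.6 med(593.5,-238.9) rgb [57 48 40]
px(279,185) n181 ztop 34.7 c(558.8,-94.1) size(35.2,34.1) ang 70.8 med(558.4,-93.8) rgb [105  64 108]
px(463,201) n264 ztop 95.1 c(480.8,288.6) size(61.4,21.3) ang 3.7 med(482.2,288.2) rgb [114 109 103]
px(244,198) n171 ztop 35.2 c(619.1,-150.5) size(35.3,32.2) ang 9.6 med(620.2,-150.0) rgb [165 155 144]
px(276,216) n183 ztop 35.1 c(633.0,-65.4) size(34.0,34.2) ang 14.4 med(633.3,-65.6) rgb [159  59  50]
px(366,267) n645 ztop 49.6 c(670.2,150.3) size(132.3,180.1) ang 6.2 me
[... 2785 characters left out ...]
7 0.0787] 0.4887 0.5003
0.1 30 [0.4935 0.111  0.0801] 0.4883 0.4995
0.12 35 [0.4914 0.1297 0.0796] 0.4858 0.4988
0.14 30 [0.4899 0.1505 0.0794] 0.4837 0.4969
0.16 30 [0.4891 0.1699 0.0792] 0.4834 0.4952
0.18 31 [0.4873 0.1905 0.0792] 0.4806 0.494
0.2 28 [0.486  0.2101 0.0797] 0.4804 0.4921
0.22 24 [0.4844 0.2303 0.079 ] 0.478 0.4913
0.24 31 [0.4837 0.2507 0.0792] 0.4767 0.4902
0.26 62 [0.4787 0.2768 0.0799] 0.4524 0.5072
0.28 28 [0.4924 0.2817 0.0802] 0.4506 0.5099
base ((504.4218444824219, 160.27407836914062), (146.66099548339844, 316.7013854980469), 0.8647552132606506)
plate top ((480.7976379394531, 287.44287109375), (59.74201965332031, 25.62027931213379), 3.6435554027557373)
(400, 794, 3)
```

View pics/crop1.png

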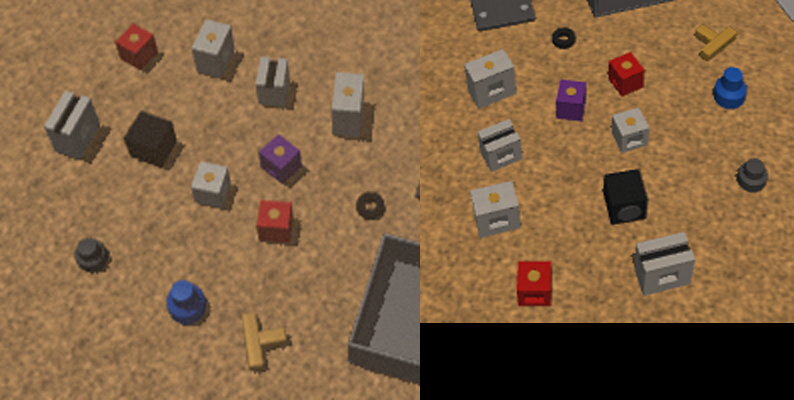

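The scene view shows, among the port blocks, plain aluminium ones at (314,161) [A, 52], (247,134) [B, 46] and (246,202) [D, 34]. Saw-cut scrap is at (177,172) [52] and (276,151) [40]. The look-alikes are red at (208,132) and (277,220), and purple at (280,188), none of which are wanted. The cap is at (215,180). The crop confirms this choice: there is no sound 40 mm block, and both cameras agree to about 1 mm. The rod axis is x≈0.4944 at y=0.11, yaw ≈ +0.074, with the tip at y≈0.093.

First move: to a point above A.

```bash
python3 -m creep '[{"translation":[18,45,0],"yaw":0.12,"grip":1},{"translation":[18,45,0],"yaw":0.12,"grip":1},{"translation":[18,45,0],"yaw":0.12,"grip":1},{"translation":[18,45,0],"yaw":0.12,"grip":1},{"translation":[18,45,0],"yaw":0.12,"grip":1}]'
python3 -m creep '[{"translation":[18,45,0],"yaw":0.12,"grip":1},{"translation":[18,45,0],"yaw":0.12,"grip":1},{"translation":[18,45,0],"yaw":0.12,"grip":1},{"translation":[18,45,0],"yaw":0.12,"grip":1},{"translation":[0,0,0],"yaw":0,"grip":1}]'
```

```text
clock: 1.65
ee_pos: [0.3285, -0.4049, 0.2466]
orientation: [0.003, 0.883, 0.469, -0.001]
force: [1.0, 0.5, 0.1]
opening: 0.0874
clock: 2.15
ee_pos: [0.4043, -0.2123, 0.2489]
orientation: [0.005, 0.736, 0.677, 0.001]
force: [-0.4, -1.5, -1.2]
opening: 0.0869
```

```bash
python3 -m creep '[{"translation":[15,40,0],"yaw":0.1,"grip":1},{"translation":[15,40,0],"yaw":0.1,"grip":1},{"translation":[15,40,-20],"yaw":0.1,"grip":1},{"translation":[15,40,-20],"yaw":0.1,"grip":1},{"translation":[0,0,0],"yaw":0,"grip":1}]'
cat >> h.py <<'E'
def st():
    s=manip.read_state(); q=s['orientation']; T=pose()
    print('t',round(s['clock'],2),'p',(s['ee_pos']*1000).round(1),'jaw',round(np.arctan2(T[1,1],T[0,1]),3),'tilt',T[:2,2].round(3),'F',s['force'].round(1),'op',round(s['opening']*1000,1),'j7',s['joint_pos'][6].round(2))
E
python3 - <<'E'
from h import *
st()
im,d,pw,K,W=shot('wrist','w1')
comps(pw,im,box=(.38,.6,-.12,.1),minpx=300)
E
```

```text
clock: 2.65
ee_pos: [0.4671, -0.0493, 0.2104]
orientation: [0.01, 0.583, 0.812, 0.003]
force: [-0.7, -0.4, 0.8]
opening: 0.0873
t 2.65 p [467.1 -49.3 210.4] jaw 0.326 tilt [ 0.02  -0.006] F [-0.7 -0.4  0.8] op 87.3 j7 0.17
px(310,186) n1549 ztop 53.4 c(463.3,-49.6) size(52.0,32.6) ang 17.6 med(463.5,-49.0) rgb [230 219 214]
px(373,241) n747 ztop 35.2 c(556.0,-93.2) size(34.5,32.8) ang 72.1 med(555.0,-92.8) rgb [147  78 163]
```

View pics/w1.png

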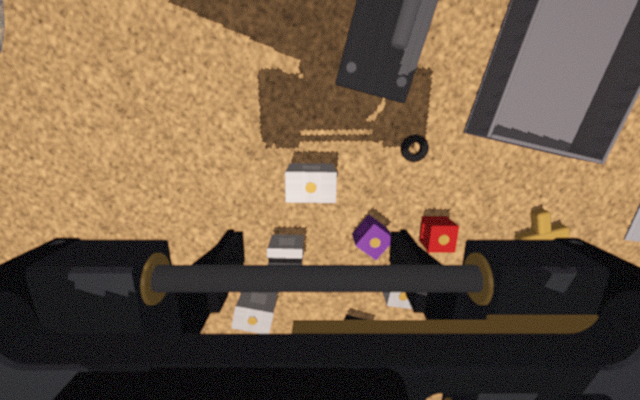

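The wrist view shows A at (311,187), plain with the brass disc, and the open jaws. Its position agrees with the fixed cameras to 2 mm. Descending and gripping.

```bash
python3 -m creep '[{"translation":[-1,0,-45],"yaw":0,"grip":1},{"translation":[-1,0,-45],"yaw":-0.01,"grip":1},{"translation":[0,0,-45],"yaw":0,"grip":1},{"translation":[0,0,-41],"yaw":0,"grip":1},{"translation":[0,0,0],"yaw":0,"grip":1}]'
python3 -m creep '[{"translation":[0,0,0],"yaw":0,"grip":0},{"translation":[0,0,0],"yaw":0,"grip":0},{"translation":[0,0,0],"yaw":0,"grip":0},{"translation":[0,0,0],"yaw":0,"grip":0},{"translation":[0,0,0],"yaw":0,"grip":0}]'
python3 -c "
from h import *
st()"
```

```text
clock: 3.2
ee_pos: [0.468, -0.0621, 0.0334]
orientation: [0.017, 0.596, 0.803, 0.002]
force: [-0.6, -0.4, -0.5]
opening: 0.087
clock: 3.7
ee_pos: [0.4726, -0.066, 0.0405]
orientation: [0.023, 0.599, 0.801, 0.004]
force: [-1.4, -0.2, -1.4]
opening: 0.055
t 3.7 p [472.6 -66.   40.5] jaw 0.287 tilt [ 0.041 -0.021] F [-1.4 -0.2 -1.4] op 55.0 j7 -0.12
```

```bash
python3 -m creep '[{"translation":[0,0,0],"yaw":0,"grip":0}]'; python3 -c "
from h import *
s=manip.read_state();print(s['joint_pos'].round(3),s['joint_vel'].round(3));st()"
```

```text
clock: 3.8
ee_pos: [0.4728, -0.0662, 0.0412]
orientation: [0.023, 0.599, 0.801, 0.004]
force: [0.2, -0.3, -1.3]
opening: 0.0516
[ 0.422  0.486 -0.471  2.173  0.474  0.535 -0.121] [ 0.004 -0.013 -0.001 -0.002 -0.003  0.004  0.001]
t 3.8 p [472.8 -66.2  41.2] jaw 0.287 tilt [ 0.042 -0.022] F [ 0.2 -0.3 -1.3] op 51.6 j7 -0.12
```

```bash
python3 -m creep '[{"translation":[0,0,0],"yaw":0,"grip":1},{"translation":[0,0,0],"yaw":0,"grip":1},{"translation":[0,0,0],"yaw":0,"grip":1},{"translation":[0,0,0],"yaw":0,"grip":1}]'; python3 -c "
from h import *
st()"
python3 -m creep '[{"translation":[-3,8,-3],"yaw":0.015,"grip":1},{"translation":[-3,8,-3],"yaw":0.015,"grip":1},{"translation":[0,0,0],"yaw":0,"grip":1}]'; python3 -c "
from h import *
st();s=manip.read_state();print(s['joint_pos'].round(3),s['joint_vel'].round(3))"
python3 -m creep '[{"translation":[0,0,0],"yaw":0,"grip":1},{"translation":[0,0,0],"yaw":0,"grip":1}]'; python3 -c "
from h import *
st();s=manip.read_state();print(s['joint_pos'].round(3),s['joint_vel'].round(3))"
```

```text
clock: 4.2
ee_pos: [0.4735, -0.0659, 0.0419]
orientation: [0.024, 0.599, 0.801, 0.004]
force: [0.4, 0.4, 0.0]
opening: 0.0763
t 4.2 p [473.5 -65.9  41.9] jaw 0.287 tilt [ 0.044 -0.022] F [0.4 0.4 0. ] op 76.3 j7 -0.12
clock: 4.5
ee_pos: [0.4668, -0.0482, 0.0352]
orientation: [0.024, 0.585, 0.81, 0.005]
force: [1.6, 0.4, 0.0]
opening: 0.0863
t 4.5 p [466.8 -48.2  35.2] jaw 0.32 tilt [ 0.044 -0.02 ] F [1.6 0.4 0. ] op 86.3 j7 -0.15
[ 0.384  0.488 -0.469  2.195  0.494  0.513 -0.146] [-0.    -0.     0.01  -0.005  0.005 -0.    -0.002]
clock: 4.7
ee_pos: [0.4665, -0.0474, 0.035]
orientation: [0.023, 0.585, 0.811, 0.005]
force: [-0.1, 0.4, 0.1]
opening: 0.0868
t 4.7 p [466.5 -47.4  35. ] jaw 0.322 tilt [ 0.043 -0.02 ] F [-0.1  0.4  0.1] op 86.8 j7 -0.15
[ 0.383  0.488 -0.469  2.195  0.494  0.513 -0.146] [-0.002  0.003  0.001 -0.     0.004 -0.    -0.002]
```

```bash
python3 -m creep '[{"translation":[2,-2,-3],"yaw":0,"grip":1},{"translation":[0,0,0],"yaw":0,"grip":0},{"translation":[0,0,0],"yaw":0,"grip":0},{"translation":[0,0,0],"yaw":0,"grip":0},{"translation":[0,0,0],"yaw":0,"grip":0}]'; python3 -m creep '[{"translation":[0,0,0],"yaw":0,"grip":0},{"translation":[0,0,0],"yaw":0,"grip":0},{"translation":[0,0,0],"yaw":0,"grip":0}]'
python3 -c "
from h import *
st();s=manip.read_state();print(s['joint_pos'].round(3),s['joint_vel'].round(3))
im,d,pw,K,W=shot('side','s1')
comps(pw,im,box=(.38,.6,-.12,.02),minpx=50)"
```

```text
clock: 5.2
ee_pos: [0.4691, -0.0504, 0.0318]
orientation: [0.024, 0.585, 0.81, 0.005]
force: [0.2, 0.1, -0.2]
opening: 0.063
clock: 5.5
ee_pos: [0.4687, -0.0506, 0.0317]
orientation: [0.023, 0.585, 0.81, 0.004]
force: [0.6, 0.5, 0.4]
opening: 0.0521
t 5.5 p [468.7 -50.6  31.7] jaw 0.32 tilt [ 0.043 -0.02 ] F [0.6 0.5 0.4] op 52.1 j7 -0.15
[ 0.384  0.497 -0.463  2.191  0.501  0.509 -0.146] [ 0.001 -0.    -0.001  0.002  0.001 -0.003  0.001]
px(242,216) n799 ztop 116.9 c(466.7,-49.7) size(188.6,75.4) ang 18.2 med(410.4,-71.1) rgb [44 43 45]
px(308,243) n207 ztop 34.7 c(558.1,-94.0) size(38.0,32.0) ang 71.3 med(558.6,-94.4) rgb [106  49 124]
```

```bash
python3 -m creep '[{"translation":[0,0,20],"yaw":0,"grip":0},{"translation":[5,10,20],"yaw":-0.05,"grip":0},{"translation":[5,20,9],"yaw":-0.06,"grip":0},{"translation":[6,20,0],"yaw":-0.06,"grip":0},{"translation":[6,20,0],"yaw":-0.06,"grip":0}]'; python3 -m creep '[{"translation":[5,15,0],"yaw":0,"grip":0},{"translation":[3,10,0],"yaw":0,"grip":0},{"translation":[0,0,0],"yaw":0,"grip":0}]'
python3 -c "
from h import *
st();s=manip.read_state();print(s['joint_pos'].round(3))"
```

```text
clock: 6.05
ee_pos: [0.4883, 0.0176, 0.0809]
orientation: [0.022, 0.681, 0.732, 0.0]
force: [1.0, -0.1, -2.1]
opening: 0.0517
clock: 6.35
ee_pos: [0.4969, 0.0471, 0.0809]
orientation: [0.021, 0.679, 0.734, 0.001]
force: [-0.5, -0.3, -2.3]
opening: 0.052
t 6.35 p [496.9  47.1  80.9] jaw 0.078 tilt [ 0.033 -0.027] F [-0.5 -0.3 -2.3] op 52.0 j7 -0.48
[ 0.186  0.443 -0.475  2.095  0.385  0.658 -0.476]
```

```bash
python3 -m creep '[{"translation":[2,0,0],"yaw":-0.004,"grip":0},{"translation":[0,0,0],"yaw":0,"grip":0}]'
cat >> h.py <<'E'
def crop2(name,ca=(130,270,290,480),cb=(90,270,190,340)):
    a=shot('scene')[0][ca[0]:ca[1],ca[2]:ca[3]]; b=shot('side')[0][cb[0]:cb[1],cb[2]:cb[3]]
    f=lambda x:cv2.resize(x,(int(500*x.shape[1]/x.shape[0]*.8),400),interpolation=cv2.INTER_CUBIC)
    o=np.hstack([f(a),f(b)])[...,::-1]; o=cv2.resize(o,None,fx=min(1,798/o.shape[1]),fy=min(1,798/o.shape[1])); cv2.imwrite('pics/'+name+'.png',o)
E
python3 -c "
from h import *
st();crop2('c2')"
```

```text
clock: 6.55
ee_pos: [0.4982, 0.0457, 0.0803]
orientation: [0.021, 0.681, 0.732, -0.0]
force: [-0.7, -0.1, -1.8]
opening: 0.052
t 6.55 p [498.2  45.7  80.3] jaw 0.072 tilt [ 0.031 -0.029] F [-0.7 -0.1 -1.8] op 52.0 j7 -0.48
```

View pics/c2.png

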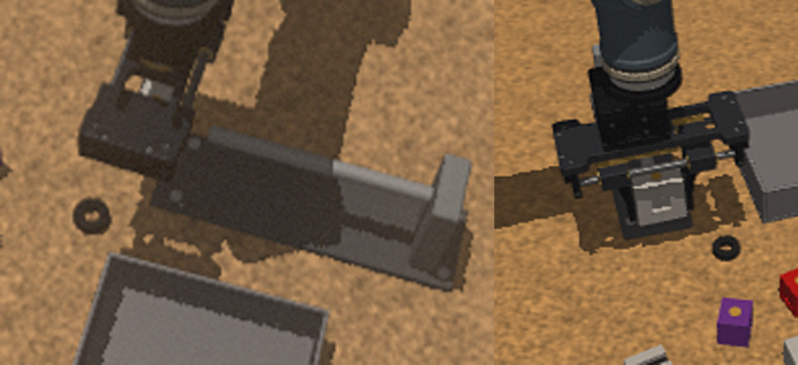

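The left crop shows the held block in front of the rod tip, and the right crop shows its bore facing the camera. Threading slowly, watching the force.

```bash
python3 -m creep '[{"translation":[0,10,0.5],"yaw":0,"grip":0},{"translation":[-1,10,0],"yaw":0,"grip":0},{"translation":[-1,10,0],"yaw":0,"grip":0},{"translation":[0,0,0],"yaw":0,"grip":0}]'
python3 -c "
from h import *
st()"
python3 -m creep '[{"translation":[-0.5,5,0],"yaw":0,"grip":0},{"translation":[-0.5,5,0],"yaw":0,"grip":0},{"translation":[0,0,0],"yaw":0,"grip":0}]'
python3 -c "
from h import *
st()"
```

```text
clock: 7.05
ee_pos: [0.4952, 0.077, 0.0808]
orientation: [0.021, 0.682, 0.731, -0.0]
force: [-0.4, -0.8, -1.4]
opening: 0.0524
t 7.05 p [495.2  77.   80.8] jaw 0.07 tilt [ 0.03  -0.029] F [-0.4 -0.8 -1.4] op 52.4 j7 -0.54
clock: 7.35
ee_pos: [0.494, 0.0885, 0.0808]
orientation: [0.021, 0.681, 0.732, -0.0]
force: [0.2, -0.7, -1.7]
opening: 0.0518
t 7.35 p [494.   88.5  80.8] jaw 0.071 tilt [ 0.03  -0.029] F [ 0.2 -0.7 -1.7] op 51.8 j7 -0.57
```

```bash
python3 -m creep '[{"translation":[1,10,0],"yaw":0,"grip":0},{"translation":[-0.5,15,0],"yaw":0,"grip":0},{"translation":[-1,15,0],"yaw":0,"grip":0},{"translation":[-1,15,0],"yaw":0,"grip":0},{"translation":[0,0,0],"yaw":0,"grip":0}]'
python3 -c "
from h import *
st()"
```

```text
clock: 7.85
ee_pos: [0.4918, 0.1458, 0.0804]
orientation: [0.02, 0.682, 0.731, -0.002]
force: [-1.1, 0.3, -1.2]
opening: 0.0523
t 7.85 p [491.8 145.8  80.4] jaw 0.068 tilt [ 0.028 -0.03 ] F [-1.1  0.3 -1.2] op 52.3 j7 -0.68
```

```bash
python3 -m creep '[{"translation":[-1,18,0],"yaw":0,"grip":0},{"translation":[-1.2,18,0],"yaw":0,"grip":0},{"translation":[-1.2,18,0],"yaw":0,"grip":0},{"translation":[-1.2,18,0],"yaw":0,"grip":0},{"translation":[0,0,0],"yaw":0,"grip":0}]'
python3 -c "
from h import *
st()"
```

```text
clock: 8.35
ee_pos: [0.4867, 0.2161, 0.0795]
orientation: [0.021, 0.684, 0.729, -0.004]
force: [-0.1, -0.2, -1.9]
opening: 0.0522
t 8.35 p [486.7 216.1  79.5] jaw 0.064 tilt [ 0.025 -0.035] F [-0.1 -0.2 -1.9] op 52.2 j7 -0.82
```

```bash
python3 -m creep '[{"translation":[-0.5,12,0],"yaw":0,"grip":0},{"translation":[0,0,-2],"yaw":0,"grip":0},{"translation":[0,0,0],"yaw":0,"grip":1},{"translation":[0,0,0],"yaw":0,"grip":1},{"translation":[0,0,0],"yaw":0,"grip":1}]'
python3 -m creep '[{"translation":[0,0,0],"yaw":0,"grip":1},{"translation":[0,0,0],"yaw":0,"grip":1},{"translation":[0,0,10],"yaw":0,"grip":1},{"translation":[0,0,30],"yaw":0,"grip":1},{"translation":[0,-10,40],"yaw":0,"grip":1}]'
python3 -m creep '[{"translation":[0,-40,20],"yaw":0,"grip":1},{"translation":[0,-45,0],"yaw":0,"grip":1},{"translation":[0,-45,0],"yaw":0,"grip":1},{"translation":[0,-45,0],"yaw":0,"grip":1},{"translation":[0,-45,0],"yaw":0,"grip":1}]'
python3 -c "
from h import *
st()
im,d,pw,K,W=shot('scene')
comps(pw,im,minpx=60)"
```

```text
clock: 8.85
ee_pos: [0.4876, 0.2249, 0.0775]
orientation: [0.022, 0.686, 0.728, -0.005]
force: [-0.2, 0.3, 0.1]
opening: 0.0683
clock: 9.35
ee_pos: [0.485, 0.2128, 0.1563]
orientation: [0.02, 0.685, 0.728, -0.01]
force: [1.7, 0.1, 0.1]
opening: 0.0866
clock: 9.85
ee_pos: [0.4883, -0.0049, 0.1885]
orientation: [0.025, 0.68, 0.733, 0.0]
force: [0.7, 0.1, -0.1]
opening: 0.0868
t 9.85 p [488.3  -4.9 188.5] jaw 0.075 tilt [ 0.036 -0.033] F [ 0.7  0.1 -0.1] op 86.8 j7 -0.21
px(244,128) n209 ztop 46.5 c(453.0,-231.3) size(50.5,33.5) ang 7.1 med(451.6,-231.6) rgb [171 160 147]
px(206,128) n144 ztop 35.1 c(480.7,-322.1) size(34.6,35.5) ang 79.1 med(481.4,-322.7) rgb [166  60  51]
px(275,145) n139 ztop 40.4 c(465.8,-146.2) size(43.1,32.1) ang 17.0 med(466.2,-148.2) rgb [169 159 146]
px(173,165) n208 ztop 52.3 c(613.7,-328.3) size(53.1,34.5) ang 5.0 med(614.0,-331.3) rgb [174 164 151]
px(213,174) n247 ztop 41.0 c(593.0,-239.6) size(41.1,41.5) ang 0.8 med(592.7,-239.3) rgb [61 51 43]
px(279,185) n164 ztop 35.2 c(558.9,-93.7) size(35.4,33.3) ang 68.2 med(558.9,-93.9) rgb [112  68 117]
px(446,195) n463 ztop 97.7 c(484.7,255.0) size(60.0,89.6) ang 6.3 med(484.0,238.8) rgb [172 145 121]
px(244,198) n184 ztop 35.1 c(618.5,-150.3) size(36.1,32.2) ang 11.0 med(618.7,-149.7) rgb [177 166 154]
px(276,216) n180 ztop 35.0 c(632.6,-65.1) size(33.9,33.5) ang 16.8 med(633.9,-65.5) rgb [171  63  54]
px(365,267) n645 ztop 49.5 c(670.2,150.2) size(132.1,180.2) ang 6.1 med(680.9,151.6) rgb [114 106  97]
px(182,232) n72 ztop 29.9 c(743.7,-232.4) size(19.8,21.5) ang 87.7 med(744.0,-232.1) rgb [87 81 76]
px(230,254) n96 ztop 45.1 c(754.6,-110.9) size(23.1,21.5) ang 73.6 med(754.5,-110.8) rgb [ 73  97 159]
px(268,278) n259 ztop 17.3 c(756.9,-18.1) size(59.8,41.8) ang 33.6 med(759.1,-22.8) rgb [183 140  80]
```

```bash
python3 -m creep '[{"translation":[-7,-45,0],"yaw":0.01,"grip":1},{"translation":[-7,-45,0],"yaw":0.01,"grip":1},{"translation":[-7,-45,0],"yaw":0.01,"grip":1},{"translation":[-7,-45,-10],"yaw":0,"grip":1},{"translation":[-5,-30,-20],"yaw":0,"grip":1}]'
python3 -m creep '[{"translation":[0,0,-30],"yaw":0,"grip":1},{"translation":[0,0,-25],"yaw":0,"grip":1},{"translation":[0,0,0],"yaw":0,"grip":1}]'
python3 -c "
from h import *
st()"
```

```text
clock: 10.4
ee_pos: [0.4577, -0.2236, 0.1649]
orientation: [0.032, 0.671, 0.74, 0.001]
force: [0.7, -0.6, -0.1]
opening: 0.0868
clock: 10.7
ee_pos: [0.4554, -0.2304, 0.1089]
orientation: [0.033, 0.676, 0.736, -0.0]
force: [-0.8, 1.6, -0.4]
opening: 0.0868
t 10.7 p [ 455.4 -230.4  108.9] jaw 0.086 tilt [ 0.049 -0.045] F [-0.8  1.6 -0.4] op 86.8 j7 0.23
```

```bash
python3 -m creep '[{"translation":[-1,0,-16],"yaw":0.01,"grip":1},{"translation":[-1,0,-16],"yaw":0.01,"grip":1},{"translation":[-1,0,-16],"yaw":0.01,"grip":1},{"translation":[-1,0,-14],"yaw":0,"grip":1},{"translation":[0,0,0],"yaw":0,"grip":1}]'
python3 -c "
from h import *
st()"
```

```text
clock: 11.2
ee_pos: [0.4568, -0.2297, 0.0525]
orientation: [0.038, 0.663, 0.748, 0.002]
force: [0.3, -0.1, 0.9]
opening: 0.0867
t 11.2 p [ 456.8 -229.7   52.5] jaw 0.121 tilt [ 0.06  -0.047] F [ 0.3 -0.1  0.9] op 86.7 j7 0.2
```

```bash
python3 -m creep '[{"translation":[-3,-1,-8],"yaw":0,"grip":1},{"translation":[-3,-1,-8],"yaw":0,"grip":1},{"translation":[-1,0,-6],"yaw":0,"grip":1},{"translation":[0,0,0],"yaw":0,"grip":1}]'
python3 -c "
from h import *
st();print(manip.read_state()['joint_pos'].round(3))"
```

```text
clock: 11.6
ee_pos: [0.4522, -0.2322, 0.0329]
orientation: [0.041, 0.663, 0.748, 0.003]
force: [-0.5, 0.5, 0.1]
opening: 0.0869
t 11.6 p [ 452.2 -232.2   32.9] jaw 0.122 tilt [ 0.066 -0.049] F [-0.5  0.5  0.1] op 86.9 j7 0.18
[ 0.6    0.496 -0.274  2.141  0.344  0.464  0.18 ]
```

```bash
python3 -m creep '[{"translation":[0,0,-1],"yaw":0,"grip":0},{"translation":[0,0,0],"yaw":0,"grip":0},{"translation":[0,0,0],"yaw":0,"grip":0},{"translation":[0,0,0],"yaw":0,"grip":0},{"translation":[0,0,0],"yaw":0,"grip":0}]'
python3 -m creep '[{"translation":[0,0,0],"yaw":0,"grip":0},{"translation":[0,0,0],"yaw":0,"grip":0},{"translation":[0,0,0],"yaw":0,"grip":0}]'
python3 -c "
from h import *
st()"
python3 -m creep '[{"translation":[0,0,20],"yaw":0,"grip":0},{"translation":[0,0,25],"yaw":0,"grip":0},{"translation":[0,0,25],"yaw":0,"grip":0},{"translation":[0,0,25],"yaw":0,"grip":0},{"translation":[0,0,0],"yaw":0,"grip":0}]'
python3 -c "
from h import *
st()"
```

```text
clock: 12.1
ee_pos: [0.4528, -0.2324, 0.0325]
orientation: [0.042, 0.663, 0.748, 0.004]
force: [-0.6, -0.2, -0.3]
opening: 0.0552
clock: 12.4
ee_pos: [0.4523, -0.2324, 0.0325]
orientation: [0.041, 0.663, 0.748, 0.003]
force: [0.6, 0.3, -0.6]
opening: 0.0467
t 12.4 p [ 452.3 -232.4   32.5] jaw 0.122 tilt [ 0.066 -0.05 ] F [ 0.6  0.3 -0.6] op 46.7 j7 0.18
clock: 12.9
ee_pos: [0.451, -0.2312, 0.1288]
orientation: [0.039, 0.662, 0.748, 0.003]
force: [0.6, -0.6, -1.5]
opening: 0.0461
t 12.9 p [ 451.  -231.2  128.8] jaw 0.123 tilt [ 0.063 -0.047] F [ 0.6 -0.6 -1.5] op 46.1 j7 0.29
```

```bash
python3 -m creep '[{"translation":[5,30,0],"yaw":-0.01,"grip":0},{"translation":[5,30,0],"yaw":-0.01,"grip":0},{"translation":[5,30,0],"yaw":-0.01,"grip":0},{"translation":[5,30,0],"yaw":-0.01,"grip":0},{"translation":[5,30,0],"yaw":-0.01,"grip":0}]'
python3 -m creep '[{"translation":[5,25,-8],"yaw":0,"grip":0},{"translation":[5,25,-8],"yaw":0,"grip":0},{"translation":[5,25,-8],"yaw":0,"grip":0},{"translation":[3,20,-8],"yaw":0,"grip":0},{"translation":[0,0,0],"yaw":0,"grip":0}]'
python3 -c "
from h import *
st()"
```

```text
clock: 13.4
ee_pos: [0.4729, -0.082, 0.1251]
orientation: [0.038, 0.686, 0.726, 0.0]
force: [-0.2, 0.2, -1.9]
opening: 0.0459
clock: 13.9
ee_pos: [0.4888, 0.0222, 0.0871]
orientation: [0.035, 0.683, 0.729, -0.0]
force: [0.0, -0.1, -0.7]
opening: 0.0459
t 13.9 p [488.8  22.2  87.1] jaw 0.066 tilt [ 0.051 -0.049] F [ 0.  -0.1 -0.7] op 45.9 j7 -0.42
```

```bash
python3 -m creep '[{"translation":[5,13,-1.5],"yaw":0.004,"grip":0},{"translation":[5,13,-1],"yaw":0,"grip":0},{"translation":[0,0,0],"yaw":0,"grip":0}]'
python3 -c "
from h import *
st()"
```

```text
clock: 14.2
ee_pos: [0.4973, 0.0475, 0.0821]
orientation: [0.034, 0.682, 0.73, -0.003]
force: [-0.2, -0.1, -1.2]
opening: 0.0461
t 14.2 p [497.3  47.5  82.1] jaw 0.069 tilt [ 0.046 -0.05 ] F [-0.2 -0.1 -1.2] op 46.1 j7 -0.47
```

```bash
python3 -m creep '[{"translation":[1,3,2],"yaw":0,"grip":0},{"translation":[0.5,10,0.5],"yaw":0,"grip":0},{"translation":[-0.5,10,0],"yaw":0,"grip":0},{"translation":[-0.5,8,0],"yaw":0,"grip":0},{"translation":[0,0,0],"yaw":0,"grip":0}]'
python3 -c "
from h import *
st()"
```

```text
clock: 14.7
ee_pos: [0.4968, 0.0779, 0.0847]
orientation: [0.034, 0.684, 0.729, -0.004]
force: [-2.2, 0.3, -1.1]
opening: 0.0462
t 14.7 p [496.8  77.9  84.7] jaw 0.065 tilt [ 0.044 -0.052] F [-2.2  0.3 -1.1] op 46.2 j7 -0.54
```

```bash
python3 -m creep '[{"translation":[-0.3,8,0],"yaw":0,"grip":0},{"translation":[-0.7,10,0],"yaw":0,"grip":0},{"translation":[-0.9,14,0],"yaw":0,"grip":0},{"translation":[-0.9,14,0],"yaw":0,"grip":0},{"translation":[0,0,0],"yaw":0,"grip":0}]'
python3 -c "
from h import *
st()"
python3 -m creep '[{"translation":[-0.9,16,0],"yaw":0,"grip":0},{"translation":[-0.9,16,0],"yaw":0,"grip":0},{"translation":[-0.9,16,0],"yaw":0,"grip":0},{"translation":[0,0,0],"yaw":0,"grip":0}]'
python3 -c "
from h import *
st()"
```

```text
clock: 15.2
ee_pos: [0.4929, 0.1287, 0.0847]
orientation: [0.033, 0.683, 0.729, -0.004]
force: [-0.2, 0.2, -1.8]
opening: 0.0461
t 15.2 p [492.9 128.7  84.7] jaw 0.066 tilt [ 0.043 -0.052] F [-0.2  0.2 -1.8] op 46.1 j7 -0.64
clock: 15.6
ee_pos: [0.4893, 0.1784, 0.0843]
orientation: [0.034, 0.683, 0.73, -0.005]
force: [0.1, 0.2, -1.8]
opening: 0.0462
t 15.6 p [489.3 178.4  84.3] jaw 0.067 tilt [ 0.042 -0.054] F [ 0.1  0.2 -1.8] op 46.2 j7 -0.73
```

```bash
python3 -m creep '[{"translation":[-0.5,8,0],"yaw":0,"grip":0},{"translation":[0,0,-2],"yaw":0,"grip":0},{"translation":[0,0,0],"yaw":0,"grip":1},{"translation":[0,0,0],"yaw":0,"grip":1},{"translation":[0,0,0],"yaw":0,"grip":1}]'
python3 -m creep '[{"translation":[0,0,0],"yaw":0,"grip":1},{"translation":[0,0,0],"yaw":0,"grip":1},{"translation":[0,0,10],"yaw":0,"grip":1},{"translation":[0,0,30],"yaw":0,"grip":1},{"translation":[0,0,40],"yaw":0,"grip":1}]'
python3 -m creep '[{"translation":[10,-20,30],"yaw":0,"grip":1},{"translation":[15,-35,0],"yaw":0.02,"grip":1},{"translation":[15,-35,0],"yaw":0.02,"grip":1},{"translation":[15,-35,0],"yaw":0.02,"grip":1},{"translation":[15,-35,0],"yaw":0.02,"grip":1}]'
python3 -m creep '[{"translation":[15,-35,0],"yaw":0.02,"grip":1},{"translation":[15,-35,0],"yaw":0,"grip":1},{"translation":[15,-35,0],"yaw":0,"grip":1},{"translation":[10,-30,0],"yaw":0,"grip":1},{"translation":[0,0,0],"yaw":0,"grip":1}]'
python3 -c "
from h import *
st()
im,d,pw,K,W=shot('scene')
comps(pw,im,minpx=60)"
```

```text
clock: 16.1
ee_pos: [0.4901, 0.1847, 0.0825]
orientation: [0.035, 0.684, 0.729, -0.005]
force: [0.5, -0.2, 0.4]
opening: 0.0627
clock: 16.6
ee_pos: [0.4873, 0.1818, 0.1612]
orientation: [0.032, 0.684, 0.728, -0.01]
force: [0.5, -0.1, 1.4]
opening: 0.0867
clock: 17.1
ee_pos: [0.5608, 0.026, 0.2047]
orientation: [0.037, 0.648, 0.761, 0.0]
force: [0.3, 0.4, -0.2]
opening: 0.0871
clock: 17.6
ee_pos: [0.6186, -0.1224, 0.2094]
orientation: [0.04, 0.643, 0.765, 0.001]
force: [0.1, -1.0, -0.2]
opening: 0.0869
t 17.6 p [ 618.6 -122.4  209.4] jaw 0.174 tilt [ 0.063 -0.049] F [ 0.1 -1.  -0.2] op 86.9 j7 0.1
px(206,128) n143 ztop 35.1 c(480.3,-322.2) size(34.7,35.0) ang 80.0 med(480.4,-321.8) rgb [169  58  51]
px(275,145) n135 ztop 40.6 c(464.6,-146.9) size(42.3,32.7) ang 16.5 med(465.2,-146.4) rgb [172 163 151]
px(173,166) n217 ztop 52.1 c(613.6,-328.2) size(53.9,34.4) ang 5.4 med(614.7,-328.8) rgb [178 169 156]
px(211,177) n129 ztop 40.8 c(599.7,-239.6) size(42.2,27.5) ang 89.6 med(602.8,-239.7) rgb [58 50 43]
px(279,185) n178 ztop 35.0 c(558.2,-93.5) size(35.3,33.5) ang 69.7 med(559.0,-92.7) rgb [72 50 61]
px(438,193) n671 ztop 97.4 c(486.2,235.1) size(58.9,129.5) ang 5.9 med(483.9,229.6) rgb [179 168 154]
px(244,198) n185 ztop 35.0 c(619.0,-150.1) size(35.7,32.8) ang 10.3 med(618.2,-150.0) rgb [181 171 158]
px(276,216) n201 ztop 34.8 c(632.7,-65.2) size(33.3,34.3) ang 18.2 med(633.4,-65.3) rgb [89 46 37]
px(366,267) n646 ztop 49.6 c(670.3,150.3) size(132.1,179.9) ang 6.3 med(680.6,153.8) rgb [114 105  97]
px(182,232) n67 ztop 30.2 c(743.5,-232.5) size(20.3,19.2) ang 66.5 med(744.4,-231.7) rgb [89 84 78]
px(230,254) n99 ztop 45.1 c(754.9,-110.5) size(23.3,21.6) ang 66.9 med(754.6,-110.5) rgb [ 74 100 162]
px(268,278) n258 ztop 17.1 c(757.1,-18.1) size(59.4,41.5) ang 35.1 med(758.3,-21.6) rgb [187 144  81]
```

```bash
python3 -m creep '[{"translation":[0,-14,-15],"yaw":0,"grip":0.75},{"translation":[0,-13,-20],"yaw":0,"grip":0.75},{"translation":[-1,0,-22],"yaw":0,"grip":0.75},{"translation":[-1,0,-22],"yaw":0,"grip":0.75},{"translation":[-1,0,-22],"yaw":0,"grip":0.75}]'
python3 -m creep '[{"translation":[-1,0,-20],"yaw":0,"grip":0.75},{"translation":[-1,0,-15],"yaw":0,"grip":0.75},{"translation":[0,0,0],"yaw":0,"grip":0.75}]'
python3 -c "
from h import *
st()"
```

```text
clock: 18.15
ee_pos: [0.6154, -0.1444, 0.1074]
orientation: [0.042, 0.639, 0.768, 0.004]
force: [-0.2, 1.0, 0.5]
opening: 0.0661
clock: 18.45
ee_pos: [0.6082, -0.1417, 0.0654]
orientation: [0.037, 0.637, 0.77, 0.002]
force: [-1.0, 1.5, -0.3]
opening: 0.0651
t 18.45 p [ 608.2 -141.7   65.4] jaw 0.19 tilt [ 0.06  -0.044] F [-1.   1.5 -0.3] op 65.1 j7 0.07
```

```bash
python3 -m creep '[{"translation":[5,-4,-5],"yaw":-0.01,"grip":0.75},{"translation":[5,-4,-5],"yaw":-0.01,"grip":0.75},{"translation":[1,-1,-12],"yaw":0,"grip":0.75},{"translation":[0,0,0],"yaw":0,"grip":0.75}]'
python3 -c "
from h import *
st()"
```

```text
clock: 18.85
ee_pos: [0.6211, -0.1508, 0.0432]
orientation: [0.038, 0.644, 0.764, 0.003]
force: [-1.2, -0.9, -0.4]
opening: 0.0653
t 18.85 p [ 621.1 -150.8   43.2] jaw 0.171 tilt [ 0.062 -0.045] F [-1.2 -0.9 -0.4] op 65.3 j7 0.05
```

```bash
python3 -m creep '[{"translation":[-1,0.5,-6],"yaw":0,"grip":0.75},{"translation":[-1,0.5,-6],"yaw":0,"grip":0.75},{"translation":[0,0,0],"yaw":0,"grip":0.75}]'
python3 -c "
from h import *
st()"
python3 -m creep '[{"translation":[0,0,0],"yaw":0,"grip":0},{"translation":[0,0,0],"yaw":0,"grip":0},{"translation":[0,0,0],"yaw":0,"grip":0},{"translation":[0,0,0],"yaw":0,"grip":0},{"translation":[0,0,0],"yaw":0,"grip":0}]'
python3 -m creep '[{"translation":[0,0,0],"yaw":0,"grip":0},{"translation":[0,0,0],"yaw":0,"grip":0}]'
python3 -c "
from h import *
st()"
```

```text
clock: 19.15
ee_pos: [0.6194, -0.1498, 0.0306]
orientation: [0.039, 0.644, 0.764, 0.003]
force: [0.2, -0.8, -0.4]
opening: 0.0655
t 19.15 p [ 619.4 -149.8   30.6] jaw 0.171 tilt [ 0.063 -0.045] F [ 0.2 -0.8 -0.4] op 65.5 j7 0.04
clock: 19.65
ee_pos: [0.6196, -0.1496, 0.0314]
orientation: [0.039, 0.644, 0.764, 0.003]
force: [-0.4, -0.4, 0.6]
opening: 0.0345
clock: 19.85
ee_pos: [0.6196, -0.1497, 0.0315]
orientation: [0.039, 0.644, 0.764, 0.003]
force: [-1.0, 0.5, 0.1]
opening: 0.0342
t 19.85 p [ 619.6 -149.7   31.5] jaw 0.171 tilt [ 0.064 -0.046] F [-1.   0.5  0.1] op 34.2 j7 0.04
```

```bash
python3 -m creep '[{"translation":[0,0,20],"yaw":0,"grip":0},{"translation":[0,0,25],"yaw":0,"grip":0},{"translation":[-5,5,25],"yaw":0,"grip":0},{"translation":[-20,30,0],"yaw":-0.02,"grip":0},{"translation":[-20,30,0],"yaw":-0.02,"grip":0}]'
python3 -m creep '[{"translation":[-20,30,0],"yaw":-0.02,"grip":0},{"translation":[-20,30,0],"yaw":-0.02,"grip":0},{"translation":[-15,30,0],"yaw":-0.02,"grip":0},{"translation":[-10,20,0],"yaw":0,"grip":0},{"translation":[0,0,0],"yaw":0,"grip":0}]'
python3 -c "
from h import *
st()"
```

```text
clock: 20.35
ee_pos: [0.5748, -0.0888, 0.1028]
orientation: [0.04, 0.663, 0.747, 0.002]
force: [-0.2, 0.4, -0.9]
opening: 0.0343
clock: 20.85
ee_pos: [0.5046, 0.0291, 0.104]
orientation: [0.04, 0.684, 0.728, 0.002]
force: [-0.3, 0.2, -0.3]
opening: 0.0343
t 20.85 p [504.6  29.1 104. ] jaw 0.063 tilt [ 0.061 -0.052] F [-0.3  0.2 -0.3] op 34.3 j7 -0.38
```

```bash
python3 -m creep '[{"translation":[-3,8,-7],"yaw":0.004,"grip":0},{"translation":[-3,8,-7],"yaw":0.004,"grip":0},{"translation":[0,0,0],"yaw":0,"grip":0}]'
python3 -c "
from h import *
st()"
```

```text
clock: 21.15
ee_pos: [0.4992, 0.0447, 0.089]
orientation: [0.041, 0.682, 0.73, 0.002]
force: [-1.1, -0.2, -0.8]
opening: 0.0343
t 21.15 p [499.2  44.7  89. ] jaw 0.07 tilt [ 0.063 -0.052] F [-1.1 -0.2 -0.8] op 34.3 j7 -0.43
```

```bash
python3 -m creep '[{"translation":[-0.8,8,0.5],"yaw":0,"grip":0},{"translation":[-0.8,10,0],"yaw":0,"grip":0},{"translation":[-0.7,10,0],"yaw":0,"grip":0},{"translation":[-0.3,5,0],"yaw":0,"grip":0},{"translation":[0,0,0],"yaw":0,"grip":0}]'
python3 -c "
from h import *
st()"
python3 -m creep '[{"translation":[-0.3,5,0],"yaw":0,"grip":0},{"translation":[-0.7,10,0],"yaw":0,"grip":0},{"translation":[-0.7,10,0],"yaw":0,"grip":0},{"translation":[0,0,0],"yaw":0,"grip":0}]'
python3 -c "
from h import *
st()"
```

```text
clock: 21.65
ee_pos: [0.4974, 0.0783, 0.089]
orientation: [0.041, 0.683, 0.729, 0.002]
force: [0.8, -3.2, -1.4]
opening: 0.0348
t 21.65 p [497.4  78.3  89. ] jaw 0.066 tilt [ 0.062 -0.054] F [ 0.8 -3.2 -1.4] op 34.8 j7 -0.5
clock: 22.05
ee_pos: [0.4948, 0.0973, 0.0885]
orientation: [0.043, 0.685, 0.727, -0.003]
force: [-0.6, 0.4, -0.3]
opening: 0.0339
t 22.05 p [494.8  97.3  88.5] jaw 0.061 tilt [ 0.058 -0.063] F [-0.6  0.4 -0.3] op 33.9 j7 -0.56
```

```bash
python3 -c "
from h import *
crop2('c3',(150,240,330,480),(100,220,200,320))"
```

```text
(no output)
```

View pics/c3.png

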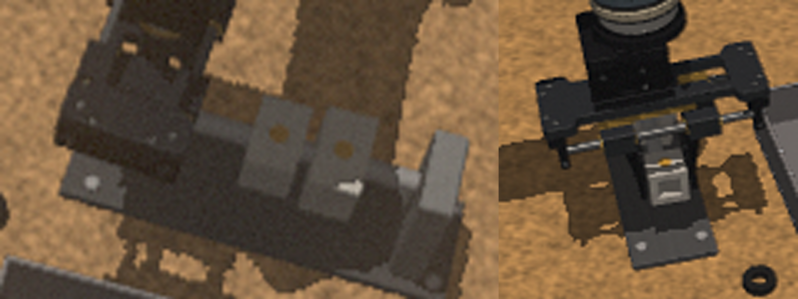

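Run:
```python
from h import *
im,d,pw,K,W=shot('side')
X,Y,Z=pw[...,0],pw[...,1],pw[...,2]
m=(Z>.045)&(Z<.1)&(X>.46)&(X<.53)&(Y>.03)&(Y<.14)&(im.sum(2)>220)
p=pw[m]*1000; print(len(p), np.percentile(p,[2,50,98],0).round(1).tolist())
t=p[p[:,2]>86]; print('top',len(t),np.percentile(t,[2,50,98],0).round(1).tolist(), cv2.minAreaRect(t[:,:2].astype(np.float32)))
A=np.c_[t[:,:2],np.ones(len(t))]; print('top plane',np.linalg.lstsq(A,t[:,2],rcond=None)[0])
f=p[(p[:,2]<84)]; print('front',len(f),np.percentile(f,[2,50,98],0).round(1).tolist())
A=np.c_[f[:,[0,2]],np.ones(len(f))]; print('front plane y=',np.linalg.lstsq(A,f[:,1],rcond=None)[0])
```

```text
250 [[481.4, 77.9, 58.9], [497.2, 83.6, 86.2], [514.5, 110.4, 92.0]]
top 125 [[481.1, 79.2, 86.5], [496.8, 91.7, 89.8], [514.3, 111.8, 92.8]] ((495.3282775878906, 94.51799011230469), (35.06700134277344, 35.46315002441406), 11.894780158996582)
top plane [-1.11569392e-02  2.50906615e-02  9.29335968e+01]
front 117 [[481.8, 77.8, 57.1], [497.6, 81.6, 63.8], [514.6, 97.1, 83.2]]
front plane y= [ 0.06620531 -0.13370829 59.34819108]
```

```bash
python3 -m creep '[{"translation":[-0.3,8,0.5],"yaw":0.003,"grip":0},{"translation":[-0.6,8,0],"yaw":0.003,"grip":0},{"translation":[-0.6,8,0],"yaw":0,"grip":0},{"translation":[-0.6,8,0],"yaw":0,"grip":0},{"translation":[0,0,0],"yaw":0,"grip":0}]'
python3 -c "
from h import *
st()"
python3 -m creep '[{"translation":[-0.6,8,0],"yaw":0,"grip":0},{"translation":[-0.6,8,0],"yaw":0,"grip":0},{"translation":[-0.2,4,0],"yaw":0,"grip":0},{"translation":[0,0,0],"yaw":0,"grip":0}]'
python3 -c "
from h import *
st()"
```

```text
clock: 22.7
ee_pos: [0.4924, 0.1309, 0.0891]
orientation: [0.043, 0.683, 0.729, -0.003]
force: [-0.5, 0.5, -0.1]
opening: 0.0341
t 22.7 p [492.4 130.9  89.1] jaw 0.066 tilt [ 0.058 -0.063] F [-0.5  0.5 -0.1] op 34.1 j7 -0.62
clock: 23.1
ee_pos: [0.4908, 0.1531, 0.0891]
orientation: [0.043, 0.683, 0.729, -0.003]
force: [-0.9, 0.5, -0.5]
opening: 0.0343
t 23.1 p [490.8 153.1  89.1] jaw 0.067 tilt [ 0.058 -0.063] F [-0.9  0.5 -0.5] op 34.3 j7 -0.67
```

```bash
python3 -m creep '[{"translation":[0,0,-2],"yaw":0,"grip":0},{"translation":[0,0,0],"yaw":0,"grip":1},{"translation":[0,0,0],"yaw":0,"grip":1},{"translation":[0,0,0],"yaw":0,"grip":1},{"translation":[0,0,0],"yaw":0,"grip":1}]'
python3 -m creep '[{"translation":[0,0,0],"yaw":0,"grip":1},{"translation":[0,0,0],"yaw":0,"grip":1},{"translation":[0,0,10],"yaw":0,"grip":1},{"translation":[0,0,25],"yaw":0,"grip":1},{"translation":[0,0,30],"yaw":0,"grip":1}]'
python3 -m creep '[{"translation":[0,0,30],"yaw":0,"grip":1},{"translation":[9,-33,0],"yaw":-0.01,"grip":1},{"translation":[9,-33,0],"yaw":-0.01,"grip":1},{"translation":[9,-33,0],"yaw":-0.01,"grip":1},{"translation":[9,-33,0],"yaw":-0.01,"grip":1}]'
python3 -m creep '[{"translation":[9,-33,0],"yaw":-0.01,"grip":1},{"translation":[9,-33,0],"yaw":-0.01,"grip":1},{"translation":[9,-33,0],"yaw":-0.01,"grip":1},{"translation":[9,-33,0],"yaw":0,"grip":1},{"translation":[9,-33,0],"yaw":0,"grip":1}]'
python3 -c "
from h import *
st()
im,d,pw,K,W=shot('scene','sc2')
comps(pw,im,minpx=100)
im,d,pw,K,W=shot('side','sd2')
comps(pw,im,minpx=100)"
```

```text
clock: 23.6
ee_pos: [0.4922, 0.1528, 0.0874]
orientation: [0.043, 0.684, 0.729, -0.002]
force: [0.4, -0.2, 0.3]
opening: 0.0583
clock: 24.1
ee_pos: [0.4897, 0.1515, 0.1518]
orientation: [0.041, 0.683, 0.729, -0.006]
force: [0.3, -0.2, -0.5]
opening: 0.0859
clock: 24.6
ee_pos: [0.5287, 0.0238, 0.1931]
orientation: [0.044, 0.694, 0.719, 0.001]
force: [-0.3, -0.2, -0.2]
opening: 0.0872
clock: 25.1
ee_pos: [0.5752, -0.1476, 0.1982]
orientation: [0.046, 0.704, 0.709, 0.003]
force: [-0.1, -0.6, -0.1]
opening: 0.0871
t 25.1 p [ 575.2 -147.6  198.2] jaw 0.008 tilt [ 0.069 -0.062] F [-0.1 -0.6 -0.1] op 87.1 j7 0.03
px(275,145) n144 ztop 40.0 c(464.8,-146.9) size(43.1,32.3) ang 16.2 med(465.8,-147.7) rgb [171 161 148]
px(173,165) n216 ztop 52.2 c(613.6,-328.6) size(54.1,35.5) ang 4.7 med(613.9,-326.6) rgb [176 166 154]
px(213,174) n242 ztop 41.2 c(593.5,-239.7) size(41.2,43.1) ang 90.0 med(593.7,-240.1) rgb [60 50 43]
px(278,185) n174 ztop 34.9 c(558.7,-93.9) size(35.7,33.0) ang 69.9 med(558.3,-94.3) rgb [70 49 60]
px(438,193) n698 ztop 97.2 c(489.0,228.0) size(59.4,145.0) ang 7.5 med(484.8,22
[... 1042 characters left out ...]
n86 ztop 44.2 c(754.0,-111.6) size(22.6,20.8) ang 72.2 med(753.7,-113.0) rgb [ 33  84 166]
px(308,243) n210 ztop 34.5 c(558.4,-93.0) size(37.4,31.6) ang 70.7 med(558.1,-94.6) rgb [52 28 60]
px(266,269) n225 ztop 40.2 c(465.6,-146.3) size(40.6,35.2) ang 18.9 med(465.0,-145.9) rgb [176 166 154]
px(416,287) n95 ztop 30.0 c(742.7,-233.2) size(19.7,21.3) ang 7.9 med(743.2,-233.6) rgb [79 76 73]
px(340,300) n393 ztop 40.8 c(592.8,-239.9) size(42.4,40.2) ang 89.9 med(592.3,-241.4) rgb [32 32 31]
px(363,338) n400 ztop 52.3 c(613.9,-328.6) size(52.6,34.3) ang 4.4 med(612.9,-331.7) rgb [176 166 154]
px(286,352) n340 ztop 34.8 c(479.9,-321.6) size(33.3,32.7) ang 80.7 med(480.0,-322.4) rgb [180  26  22]
```

```bash
python3 -m creep '[{"translation":[6,-31,0],"yaw":0,"grip":0.85},{"translation":[6,-31,0],"yaw":0,"grip":0.85},{"translation":[6,-28,-5],"yaw":0,"grip":0.85},{"translation":[0,0,-20],"yaw":0,"grip":0.85},{"translation":[0,0,-20],"yaw":0,"grip":0.85}]'
python3 -m creep '[{"translation":[0,0,-20],"yaw":0,"grip":0.85},{"translation":[0,0,-20],"yaw":0,"grip":0.85},{"translation":[0,0,-20],"yaw":0,"grip":0.85},{"translation":[0,0,0],"yaw":0,"grip":0.85}]'
python3 -c "
from h import *
st()"
```

```text
clock: 25.7
ee_pos: [0.5962, -0.2451, 0.1589]
orientation: [0.051, 0.707, 0.706, 0.005]
force: [0.5, 1.3, -0.7]
opening: 0.0739
clock: 26.1
ee_pos: [0.595, -0.2431, 0.097]
orientation: [0.05, 0.707, 0.706, 0.005]
force: [0.8, 0.9, -0.4]
opening: 0.0743
t 26.1 p [ 595.  -243.1   97. ] jaw 0.002 tilt [ 0.078 -0.063] F [ 0.8  0.9 -0.4] op 74.3 j7 0.15
```

```bash
python3 -m creep '[{"translation":[-0.5,1,-16],"yaw":0,"grip":0.85},{"translation":[-0.5,1,-16],"yaw":0,"grip":0.85},{"translation":[-0.5,1,-16],"yaw":0,"grip":0.85},{"translation":[-0.5,0,-12],"yaw":0,"grip":0.85},{"translation":[0,0,0],"yaw":0,"grip":0.85}]'
python3 -c "
from h import *
st()"
```

```text
clock: 26.6
ee_pos: [0.5957, -0.2387, 0.0381]
orientation: [0.053, 0.706, 0.706, 0.007]
force: [-0.6, -0.3, -0.3]
opening: 0.0737
t 26.6 p [ 595.7 -238.7   38.1] jaw 0.003 tilt [ 0.084 -0.064] F [-0.6 -0.3 -0.3] op 73.7 j7 0.11
```

```bash
python3 -m creep '[{"translation":[-2,-1,-4],"yaw":0,"grip":0.85},{"translation":[0,0,0],"yaw":0,"grip":0},{"translation":[0,0,0],"yaw":0,"grip":0},{"translation":[0,0,0],"yaw":0,"grip":0},{"translation":[0,0,0],"yaw":0,"grip":0}]'
python3 -m creep '[{"translation":[0,0,0],"yaw":0,"grip":0},{"translation":[0,0,0],"yaw":0,"grip":0},{"translation":[0,0,0],"yaw":0,"grip":0},{"translation":[0,0,0],"yaw":0,"grip":0}]'
python3 -c "
from h import *
st()"
python3 -m creep '[{"translation":[0,0,15],"yaw":0,"grip":0},{"translation":[0,0,25],"yaw":0,"grip":0},{"translation":[0,0,25],"yaw":0,"grip":0},{"translation":[0,5,25],"yaw":0,"grip":0},{"translation":[-8,25,0],"yaw":0.01,"grip":0}]'
python3 -c "
from h import *
st()"
```

```text
clock: 27.1
ee_pos: [0.5953, -0.2404, 0.0364]
orientation: [0.055, 0.706, 0.706, 0.008]
force: [-1.0, -0.1, 0.6]
opening: 0.0501
clock: 27.5
ee_pos: [0.5953, -0.2405, 0.0368]
orientation: [0.055, 0.706, 0.706, 0.008]
force: [-0.3, 0.8, -0.6]
opening: 0.0408
t 27.5 p [ 595.3 -240.5   36.8] jaw 0.003 tilt [ 0.089 -0.065] F [-0.3  0.8 -0.6] op 40.8 j7 0.11
clock: 28.0
ee_pos: [0.5872, -0.2139, 0.133]
orientation: [0.056, 0.704, 0.708, 0.008]
force: [-0.0, 0.0, -0.4]
opening: 0.0412
t 28.0 p [ 587.2 -213.9  133. ] jaw 0.008 tilt [ 0.091 -0.067] F [-0.   0.  -0.4] op 41.2 j7 0.11
```

```bash
python3 -m creep '[{"translation":[-9,27,0],"yaw":0.01,"grip":0},{"translation":[-9,27,0],"yaw":0.01,"grip":0},{"translation":[-9,27,0],"yaw":0.01,"grip":0},{"translation":[-9,27,0],"yaw":0.01,"grip":0},{"translation":[-9,27,0],"yaw":0.01,"grip":0}]'
python3 -m creep '[{"translation":[-9,27,-5],"yaw":0.01,"grip":0},{"translation":[-9,27,-8],"yaw":0,"grip":0},{"translation":[-9,22,-8],"yaw":0,"grip":0},{"translation":[-5,12,-8],"yaw":0,"grip":0},{"translation":[0,0,0],"yaw":0,"grip":0}]'
python3 -c "
from h import *
st()"
```

```text
clock: 28.5
ee_pos: [0.5423, -0.076, 0.1408]
orientation: [0.06, 0.687, 0.724, 0.012]
force: [0.1, 1.5, -0.9]
opening: 0.0413
clock: 29.0
ee_pos: [0.5095, 0.0204, 0.1175]
orientation: [0.063, 0.68, 0.73, 0.016]
force: [0.4, -0.4, -1.0]
opening: 0.0412
t 29.0 p [509.5  20.4 117.5] jaw 0.075 tilt [ 0.114 -0.062] F [ 0.4 -0.4 -1. ] op 41.2 j7 -0.34
```

```bash
python3 -m creep '[{"translation":[-4,8,-8],"yaw":0,"grip":0},{"translation":[-4,8,-8],"yaw":0,"grip":0},{"translation":[-3,6,-8],"yaw":0,"grip":0},{"translation":[0,0,0],"yaw":0,"grip":0}]'
python3 -c "
from h import *
st()"
```

```text
clock: 29.4
ee_pos: [0.5014, 0.0406, 0.0968]
orientation: [0.066, 0.681, 0.729, 0.018]
force: [0.3, 0.3, -0.4]
opening: 0.0415
t 29.4 p [501.4  40.6  96.8] jaw 0.072 tilt [ 0.121 -0.063] F [ 0.3  0.3 -0.4] op 41.5 j7 -0.43
```

```bash
python3 -m creep '[{"translation":[-2,2,-2.5],"yaw":0,"grip":0},{"translation":[-1,2,-2.5],"yaw":0,"grip":0},{"translation":[0,0,0],"yaw":0,"grip":0}]'
python3 - <<'E'
from h import *
st(); print(manip.read_state()['joint_pos'].round(3))
im,d,pw,K,W=shot('side','sd3')
for o in manip.outline_of('cap_c','side')[:2]:
    k=o['pixels']; p=pw[k]*1000; print(o['p'],o['extent'],len(p),np.nanpercentile(p,[2,50,98],0).round(1).tolist())
x=cv2.imread('pics/sd3.png')[110:260,190:340]; cv2.imwrite('pics/sd3c.png',cv2.resize(x,(600,600),interpolation=cv2.INTER_CUBIC))
E
```

```text
clock: 29.7
ee_pos: [0.4996, 0.0433, 0.0926]
orientation: [0.067, 0.682, 0.728, 0.019]
force: [0.0, 0.4, -1.3]
opening: 0.0415
t 29.7 p [499.6  43.3  92.6] jaw 0.069 tilt [ 0.123 -0.064] F [ 0.   0.4 -1.3] op 41.5 j7 -0.44
[-0.045  0.364 -0.213  2.15   0.322  0.553 -0.444]
0.93 [262.1, 171.9, 284.4, 202.6] 537 [[482.3, 20.6, 6.8], [502.0, 28.0, 91.7], [522.7, 142.6, 97.7]]
0.63 [253.0, 258.4, 279.9, 288.8] 567 [[443.5, -166.2, -0.1], [465.2, -154.7, 32.9], [487.4, -130.6, 41.4]]
```

View pics/sd3c.png

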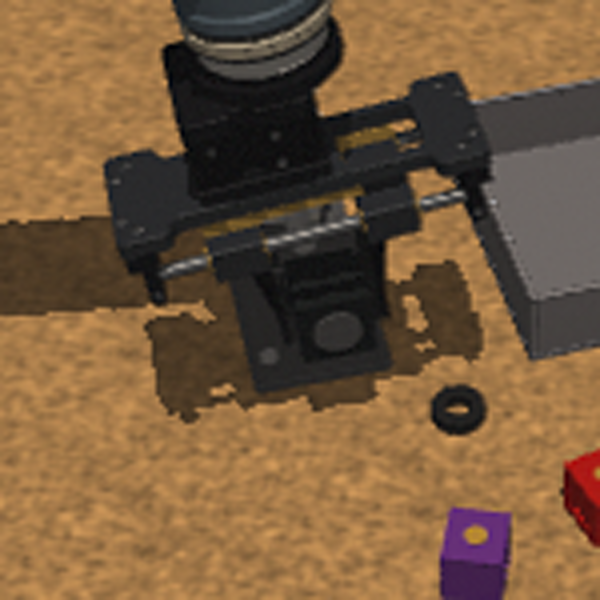

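```bash
python3 -m creep '[{"translation":[-1.8,2,-1],"yaw":0.003,"grip":0},{"translation":[-0.6,8,0],"yaw":0,"grip":0},{"translation":[-0.6,8,0],"yaw":0,"grip":0},{"translation":[-0.4,5,0],"yaw":0,"grip":0},{"translation":[0,0,0],"yaw":0,"grip":0}]'
python3 -c "
from h import *
st()"
python3 -m creep '[{"translation":[-0.3,4,0],"yaw":0,"grip":0},{"translation":[-0.3,4,0],"yaw":0,"grip":0},{"translation":[-0.3,4,0],"yaw":0,"grip":0},{"translation":[0,0,0],"yaw":0,"grip":0}]'
python3 -c "
from h import *
st()"
```

```text
clock: 30.3
ee_pos: [0.4965, 0.0685, 0.0921]
orientation: [0.067, 0.681, 0.729, 0.019]
force: [0.0, -0.3, -0.6]
opening: 0.041
t 30.3 p [496.5  68.5  92.1] jaw 0.072 tilt [ 0.124 -0.063] F [ 0.  -0.3 -0.6] op 41.0 j7 -0.5
clock: 30.7
ee_pos: [0.495, 0.0815, 0.0919]
orientation: [0.067, 0.681, 0.729, 0.019]
force: [0.7, 1.0, -0.9]
opening: 0.0411
t 30.7 p [495.   81.5  91.9] jaw 0.073 tilt [ 0.123 -0.064] F [ 0.7  1.  -0.9] op 41.1 j7 -0.53
```

```bash
python3 -m creep '[{"translation":[-0.3,5,0],"yaw":0,"grip":0},{"translation":[-0.3,5,0],"yaw":0,"grip":0},{"translation":[-0.3,4,0],"yaw":0,"grip":0},{"translation":[0,0,0],"yaw":0,"grip":0}]'
python3 -c "
from h import *
st()"
python3 -m creep '[{"translation":[-0.2,3,0],"yaw":0,"grip":0},{"translation":[-0.2,3,0],"yaw":0,"grip":0},{"translation":[0,0,0],"yaw":0,"grip":0}]'
python3 -c "
from h import *
st()"
```

```text
clock: 31.1
ee_pos: [0.4939, 0.0966, 0.0918]
orientation: [0.067, 0.681, 0.729, 0.019]
force: [-0.5, 0.1, -0.5]
opening: 0.041
t 31.1 p [493.9  96.6  91.8] jaw 0.072 tilt [ 0.123 -0.064] F [-0.5  0.1 -0.5] op 41.0 j7 -0.57
clock: 31.4
ee_pos: [0.4936, 0.1016, 0.0918]
orientation: [0.067, 0.681, 0.729, 0.018]
force: [-0.6, -0.3, -0.3]
opening: 0.0409
t 31.4 p [493.6 101.6  91.8] jaw 0.072 tilt [ 0.122 -0.066] F [-0.6 -0.3 -0.3] op 40.9 j7 -0.58
```

```bash
python3 -m creep '[{"translation":[-0.2,3,0],"yaw":0,"grip":0},{"translation":[0,0,0],"yaw":0,"grip":0}]'
python3 -m creep '[{"translation":[-0.2,3,0],"yaw":0,"grip":0}]'
python3 -c "
from h import *
st()"
```

```text
clock: 31.6
ee_pos: [0.4936, 0.1015, 0.0918]
orientation: [0.069, 0.682, 0.728, 0.016]
force: [-0.1, 1.4, -0.4]
opening: 0.0412
clock: 31.7
ee_pos: [0.4935, 0.1019, 0.0917]
orientation: [0.07, 0.683, 0.727, 0.014]
force: [3.3, -11.2, 0.0]
opening: 0.0413
t 31.7 p [493.5 101.9  91.7] jaw 0.068 tilt [ 0.12  -0.074] F [  3.3 -11.2   0. ] op 41.3 j7 -0.6
```

```bash
python3 -m creep '[{"translation":[0,0,0],"yaw":0,"grip":0},{"translation":[0,0,-1.5],"yaw":0,"grip":0},{"translation":[0,0,0],"yaw":0,"grip":1},{"translation":[0,0,0],"yaw":0,"grip":1},{"translation":[0,0,0],"yaw":0,"grip":1}]'
python3 -m creep '[{"translation":[0,0,0],"yaw":0,"grip":1},{"translation":[0,0,0],"yaw":0,"grip":1},{"translation":[0,0,10],"yaw":0,"grip":1},{"translation":[0,0,20],"yaw":0,"grip":1},{"translation":[0,0,25],"yaw":0,"grip":1}]'
python3 -m creep '[{"translation":[0,0,25],"yaw":0,"grip":1},{"translation":[0,-20,15],"yaw":0.02,"grip":1},{"translation":[-5,-28,0],"yaw":0.03,"grip":1},{"translation":[-5,-28,0],"yaw":0.03,"grip":1},{"translation":[-5,-28,0],"yaw":0.03,"grip":1}]'
python3 -m creep '[{"translation":[-4,-28,0],"yaw":0.03,"grip":1},{"translation":[-4,-28,0],"yaw":0.03,"grip":1},{"translation":[-4,-28,0],"yaw":0.03,"grip":1},{"translation":[-3,-28,0],"yaw":0.02,"grip":1},{"translation":[0,0,0],"yaw":0,"grip":1}]'
python3 - <<'E'
from h import *
st(); print(manip.read_state()['joint_pos'].round(3))
crop2('c4',(150,240,330,480),(100,220,200,320))
im,d,pw,K,W=shot('scene'); comps(pw,im,minpx=100)
for o in manip.outline_of('cap_c','scene')[:3]:
    p=pw[o['pixels']]*1000; p=p[(p[:,2]>88)]; print(o['p'],np.round(o['extent']),len(p)); 
    if len(p)>20: print(cv2.minAreaRect(p[:,:2].astype(np.float32)),np.median(p[:,2]))
E
```

```text
clock: 32.2
ee_pos: [0.494, 0.1041, 0.0905]
orientation: [0.069, 0.682, 0.728, 0.016]
force: [-0.0, 0.1, 0.2]
opening: 0.0577
clock: 32.7
ee_pos: [0.4918, 0.1049, 0.1453]
orientation: [0.067, 0.682, 0.729, 0.014]
force: [1.2, -0.1, 1.3]
opening: 0.0863
clock: 33.2
ee_pos: [0.4802, 0.0044, 0.1957]
orientation: [0.07, 0.635, 0.769, 0.025]
force: [0.2, -0.7, 0.4]
opening: 0.0871
clock: 33.7
ee_pos: [0.4636, -0.1156, 0.2005]
orientation: [0.071, 0.591, 0.803, 0.03]
force: [-0.4, -0.6, 0.5]
opening: 0.0872
t 33.7 p [ 463.6 -115.6  200.5] jaw 0.306 tilt [ 0.15  -0.036] F [-0.4 -0.6  0.5] op 87.2 j7 0.4
[ 0.307  0.141 -0.175  2.128  0.06   0.722  0.396]
px(206,128) n129 ztop 35.3 c(480.4,-322.2) size(33.2,35.1) ang 80.0 med(482.1,-322.8) rgb [164  59  50]
px(275,145) n135 ztop 40.5 c(464.6,-147.1) size(42.7,32.6) ang 16.6 med(465.0,-146.7) rgb [166 155 143]
px(172,165) n209 ztop 52.3 c(613.8,-328.8) size(53.7,34.1) ang 4.3 med(615.3,-331.7) rgb [171 161 148]
px(433,192) n781 ztop 96.8 c(489.7,190.6) size(60.4,217.5) ang 4.8 med(485.2,226.0) rgb [171 158 143]
px(279,185) n170 ztop 35.0 c(558.3,-94.1) size(35.7,32.7) ang 71.8 med(558.7,-94.3) rgb [110  67 113]
px(276,216) n199 ztop 34.8 c(632.8,-65.3) size(33.8,34.1) ang 18.8 med(633.4,-65.1) rgb [167  62  53]
px(366,267) n637 ztop 49.6 c(670.4,150.4) size(132.3,180.3) ang 5.9 med(682.1,153.3) rgb [114 105  96]
px(183,233) n75 ztop 29.8 c(744.3,-232.4) size(20.0,20.6) ang 26.6 med(744.5,-231.6) rgb [84 79 74]
px(230,254) n101 ztop 45.1 c(754.7,-110.3) size(23.3,22.7) ang 22.8 med(754.5,-110.2) rgb [ 71  95 155]
px(268,278) n239 ztop 17.5 c(757.3,-17.6) size(58.2,41.5) ang 32.7 med(758.3,-21.8) rgb [179 137  78]
0.74 [361. 168. 385. 196.] 282
((497.45361328125, 101.18512725830078), (41.412044525146484, 40.16389846801758), 4.461386203765869) 90.8299955947634
```

View pics/c4.png

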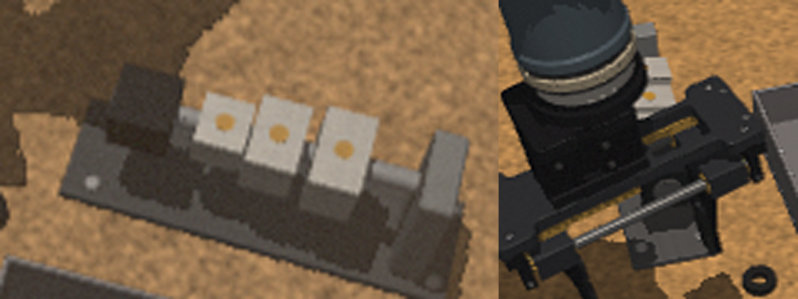

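The c4 crop shows A, B and D on the rod (discs at (343,148), (278,133), (225,122)) and the black cap at (145,105) over the rod's end, measured at y=101.2 against 101 expected. Next are the scraps, starting with the 40 mm one.

```bash
python3 -m creep '[{"translation":[0,-16,-10],"yaw":0,"grip":0.68},{"translation":[0,-14,-20],"yaw":0,"grip":0.68},{"translation":[0,0,-20],"yaw":0,"grip":0.68},{"translation":[0,0,-20],"yaw":0,"grip":0.68},{"translation":[0,0,-20],"yaw":0,"grip":0.68}]'
python3 -m creep '[{"translation":[0,0,-20],"yaw":0,"grip":0.68},{"translation":[0,0,-15],"yaw":0,"grip":0.68},{"translation":[0,0,0],"yaw":0,"grip":0.68}]'
python3 -c "
from h import *
st()"
```

```text
clock: 34.4
ee_pos: [0.4697, -0.1341, 0.1116]
orientation: [0.075, 0.582, 0.809, 0.035]
force: [0.0, 0.2, 0.9]
opening: 0.0606
clock: 34.7
ee_pos: [0.4694, -0.1289, 0.0733]
orientation: [0.072, 0.579, 0.811, 0.035]
force: [-0.1, 0.3, 0.2]
opening: 0.0593
t 34.7 p [ 469.4 -128.9   73.3] jaw 0.336 tilt [ 0.157 -0.027] F [-0.1  0.3  0.2] op 59.3 j7 0.4
```

```bash
python3 -m creep '[{"translation":[-2.5,-8,2],"yaw":-0.02,"grip":0.68},{"translation":[-2.5,-8,2],"yaw":-0.02,"grip":0.68},{"translation":[0,0,0],"yaw":0,"grip":0.68}]'
python3 -c "
from h import *
st()"
```

```text
clock: 35.0
ee_pos: [0.4657, -0.1443, 0.0793]
orientation: [0.073, 0.595, 0.8, 0.034]
force: [0.4, 0.3, -0.4]
opening: 0.059
t 35.0 p [ 465.7 -144.3   79.3] jaw 0.297 tilt [ 0.158 -0.033] F [ 0.4  0.3 -0.4] op 59.0 j7 0.4
```

```bash
python3 -m creep '[{"translation":[-1,-1,-12],"yaw":0,"grip":0.68},{"translation":[-1,-1,-12],"yaw":0,"grip":0.68},{"translation":[-1,-1,-10],"yaw":0,"grip":0.68},{"translation":[0,0,0],"yaw":0,"grip":0.68}]'
python3 -c "
from h import *
st()"
```

```text
clock: 35.4
ee_pos: [0.4651, -0.1494, 0.0482]
orientation: [0.078, 0.596, 0.798, 0.036]
force: [0.6, 0.3, 0.2]
opening: 0.0592
t 35.4 p [ 465.1 -149.4   48.2] jaw 0.294 tilt [ 0.167 -0.036] F [0.6 0.3 0.2] op 59.2 j7 0.39
```

```bash
python3 -m creep '[{"translation":[-1,1,-6],"yaw":0,"grip":0.68},{"translation":[-1,1,-5],"yaw":0,"grip":0.68},{"translation":[0,0,0],"yaw":0,"grip":0},{"translation":[0,0,0],"yaw":0,"grip":0},{"translation":[0,0,0],"yaw":0,"grip":0}]'
python3 -m creep '[{"translation":[0,0,0],"yaw":0,"grip":0},{"translation":[0,0,0],"yaw":0,"grip":0},{"translation":[0,0,0],"yaw":0,"grip":0}]'
python3 -c "
from h import *
st()"
```

```text
clock: 35.9
ee_pos: [0.4638, -0.1473, 0.0375]
orientation: [0.079, 0.596, 0.798, 0.036]
force: [-1.4, -1.0, 3.3]
opening: 0.0427
clock: 36.2
ee_pos: [0.4639, -0.1473, 0.0378]
orientation: [0.079, 0.596, 0.798, 0.036]
force: [-0.6, 0.0, -1.5]
opening: 0.0425
t 36.2 p [ 463.9 -147.3   37.8] jaw 0.295 tilt [ 0.169 -0.036] F [-0.6  0.  -1.5] op 42.5 j7 0.38
```

```bash
python3 -m creep '[{"translation":[0,0,20],"yaw":0,"grip":0},{"translation":[0,0,30],"yaw":0,"grip":0},{"translation":[5,5,30],"yaw":0,"grip":0},{"translation":[20,25,20],"yaw":-0.02,"grip":0},{"translation":[22,28,10],"yaw":-0.02,"grip":0}]'
python3 -m creep '[{"translation":[22,28,0],"yaw":-0.02,"grip":0},{"translation":[22,28,0],"yaw":-0.02,"grip":0},{"translation":[22,28,0],"yaw":-0.02,"grip":0},{"translation":[22,28,0],"yaw":-0.02,"grip":0},{"translation":[22,28,0],"yaw":-0.02,"grip":0}]'
python3 -m creep '[{"translation":[22,28,0],"yaw":-0.02,"grip":0},{"translation":[15,20,0],"yaw":-0.02,"grip":0},{"translation":[0,0,0],"yaw":0,"grip":0}]'
python3 -c "
from h import *
st()"
```

```text
clock: 36.7
ee_pos: [0.5063, -0.0922, 0.1494]
orientation: [0.076, 0.617, 0.783, 0.032]
force: [0.5, -0.3, -0.6]
opening: 0.0418
clock: 37.2
ee_pos: [0.6207, 0.0523, 0.1526]
orientation: [0.08, 0.658, 0.748, 0.029]
force: [0.4, -0.2, -1.0]
opening: 0.0423
clock: 37.5
ee_pos: [0.6607, 0.1095, 0.1518]
orientation: [0.08, 0.671, 0.737, 0.03]
force: [-0.5, 0.5, -0.7]
opening: 0.0424
t 37.5 p [660.7 109.5 151.8] jaw 0.1 tilt [ 0.158 -0.064] F [-0.5  0.5 -0.7] op 42.4 j7 -0.33
```

```bash
python3 -m creep '[{"translation":[3,-1,-18],"yaw":0,"grip":0},{"translation":[2,-1,-18],"yaw":0,"grip":0},{"translation":[1,0,-18],"yaw":0,"grip":0},{"translation":[1,0,-18],"yaw":0,"grip":0},{"translation":[0,0,0],"yaw":0,"grip":0}]'
python3 -c "
from h import *
st()"
```

```text
clock: 38.0
ee_pos: [0.6657, 0.105, 0.0766]
orientation: [0.08, 0.671, 0.737, 0.028]
force: [-0.3, 0.6, -1.5]
opening: 0.0422
t 38.0 p [665.7 105.   76.6] jaw 0.1 tilt [ 0.155 -0.066] F [-0.3  0.6 -1.5] op 42.2 j7 -0.36
```

```bash
python3 -m creep '[{"translation":[1,0,-14],"yaw":0,"grip":0},{"translation":[0,0,-8],"yaw":0,"grip":0},{"translation":[0,0,0],"yaw":0,"grip":0.7},{"translation":[0,0,0],"yaw":0,"grip":0.7},{"translation":[0,0,0],"yaw":0,"grip":0.7}]'
python3 -m creep '[{"translation":[0,0,0],"yaw":0,"grip":0.7},{"translation":[0,0,15],"yaw":0,"grip":0.7},{"translation":[0,0,25],"yaw":0,"grip":0.7},{"translation":[0,0,30],"yaw":0,"grip":0.7},{"translation":[0,-5,30],"yaw":0,"grip":0.7}]'
python3 -m creep '[{"translation":[-3,-30,20],"yaw":0,"grip":1},{"translation":[-4,-35,0],"yaw":0,"grip":1},{"translation":[-4,-35,0],"yaw":0,"grip":1},{"translation":[-4,-35,0],"yaw":0,"grip":1},{"translation":[-4,-35,0],"yaw":0,"grip":1}]'
python3 -m creep '[{"translation":[-4,-35,0],"yaw":0,"grip":1},{"translation":[-4,-35,0],"yaw":0,"grip":1},{"translation":[-4,-35,0],"yaw":0,"grip":1},{"translation":[-4,-35,0],"yaw":0,"grip":1},{"translation":[-4,-35,0],"yaw":0,"grip":1}]'
python3 - <<'E'
from h import *
st()
im,d,pw,K,W=shot('scene','sc5'); comps(pw,im,minpx=100)
X,Y,Z=pw[...,0],pw[...,1],pw[...,2]
m=(Z>.015)&(Z<.08)&(X>.625)&(X<.715)&(Y>.08)&(Y<.22); p=pw[m]*1000; print(len(p),np.median(p,0),np.percentile(p[:,2],95))
E
```

```text
clock: 38.5
ee_pos: [0.6676, 0.1036, 0.0554]
orientation: [0.081, 0.671, 0.736, 0.029]
force: [0.3, 0.0, 0.7]
opening: 0.057
clock: 39.0
ee_pos: [0.6657, 0.0995, 0.1589]
orientation: [0.08, 0.67, 0.737, 0.028]
force: [0.8, -0.5, -0.8]
opening: 0.0606
clock: 39.5
ee_pos: [0.6517, -0.0662, 0.1968]
orientation: [0.086, 0.665, 0.741, 0.039]
force: [0.7, 0.1, -0.7]
opening: 0.0856
clock: 40.0
ee_pos: [0.6319, -0.2483, 0.2071]
orientation: [0.092, 0.664, 0.741, 0.042]
force: [-0.2, -0.5, -0.4]
opening: 0.0872
t 40.0 p [ 631.9 -248.3  207.1] jaw 0.117 tilt [ 0.192 -0.059] F [-0.2 -0.5 -0.4] op 87.2 j7 0.37
px(207,128) n129 ztop 35.0 c(480.7,-322.0) size(34.1,36.2) ang 80.1 med(478.8,-319.9) rgb [168  58  49]
px(172,168) n134 ztop 51.9 c(613.9,-328.7) size(51.5,34.5) ang 4.9 med(625.5,-321.3) rgb [173 159 147]
px(432,192) n767 ztop 96.9 c(490.7,190.8) size(60.2,217.6) ang 5.3 med(485.5,226.3) rgb [178 162 145]
px(279,185) n168 ztop 34.6 c(557.9,-93.9) size(34.3,33.6) ang 72.3 med(559.0,-93.2) rgb [69 48 60]
px(276,216) n196 ztop 35.1 c(632.9,-65.2) size(33.4,34.1) ang 17.9 med(632.6,-64.6) rgb [91 54 40]
px(366,267) n640 ztop 49.7 c(670.2,150.3) size(132.2,180.1) ang 6.0 med(680.8,153.1) rgb [119 111 101]
px(183,232) n71 ztop 30.1 c(744.0,-232.9) size(18.5,20.6) ang 62.8 med(744.0,-231.8) rgb [89 83 78]
px(343,258) n200 ztop 44.6 c(671.1,104.4) size(40.9,31.8) ang 5.1 med(672.4,104.7) rgb [177 168 155]
px(230,254) n104 ztop 44.7 c(754.5,-110.4) size(22.2,22.5) ang 28.2 med(754.9,-110.6) rgb [ 72  99 162]
px(268,278) n254 ztop 17.4 c(757.0,-17.8) size(59.3,42.1) ang 33.6 med(757.3,-22.2) rgb [187 143  82]
375 [675.56933371 104.77254458  41.24989381] 45.34464435309417
```

```bash
python3 -m creep '[{"translation":[-7,-27,0],"yaw":-0.015,"grip":1},{"translation":[-7,-27,0],"yaw":-0.015,"grip":1},{"translation":[-6,-25,-5],"yaw":-0.01,"grip":1},{"translation":[0,0,-20],"yaw":0,"grip":1},{"translation":[0,0,-20],"yaw":0,"grip":1}]'
python3 -m creep '[{"translation":[0,0,-20],"yaw":0,"grip":1},{"translation":[0,0,-18],"yaw":0,"grip":1},{"translation":[0,0,0],"yaw":0,"grip":1}]'
python3 -c "
from h import *
st()"
```

```text
clock: 40.55
ee_pos: [0.6107, -0.3456, 0.1743]
orientation: [0.103, 0.684, 0.721, 0.039]
force: [-0.6, 1.0, 0.2]
opening: 0.0871
clock: 40.85
ee_pos: [0.6098, -0.3463, 0.1372]
orientation: [0.104, 0.684, 0.721, 0.039]
force: [-0.6, 0.6, 0.1]
opening: 0.087
t 40.85 p [ 609.8 -346.3  137.2] jaw 0.061 tilt [ 0.203 -0.086] F [-0.6  0.6  0.1] op 87.0 j7 0.48
```

```bash
python3 -m creep '[{"translation":[0,7,-8],"yaw":0.01,"grip":1},{"translation":[0,7,-12],"yaw":0.005,"grip":1},{"translation":[0,2,-16],"yaw":0,"grip":1},{"translation":[0,0,-16],"yaw":0,"grip":1},{"translation":[0,0,0],"yaw":0,"grip":1}]'
python3 -c "
from h import *
st()"
```

```text
clock: 41.35
ee_pos: [0.6131, -0.3269, 0.0886]
orientation: [0.107, 0.677, 0.727, 0.042]
force: [-0.0, -0.3, 0.1]
opening: 0.0869
t 41.35 p [ 613.1 -326.9   88.6] jaw 0.082 tilt [ 0.213 -0.084] F [-0.  -0.3  0.1] op 86.9 j7 0.46
```

```bash
python3 -m creep '[{"translation":[-1,-1,-14],"yaw":0,"grip":1},{"translation":[-1,-1,-14],"yaw":0,"grip":1},{"translation":[-1,0,-8],"yaw":0,"grip":1},{"translation":[0,0,0],"yaw":0,"grip":1}]'
python3 -c "
from h import *
st()"
```

```text
clock: 41.75
ee_pos: [0.6111, -0.3284, 0.0517]
orientation: [0.109, 0.676, 0.727, 0.043]
force: [-0.2, 0.8, -0.3]
opening: 0.0874
t 41.75 p [ 611.1 -328.4   51.7] jaw 0.083 tilt [ 0.216 -0.085] F [-0.2  0.8 -0.3] op 87.4 j7 0.46
```

```bash
python3 -m creep '[{"translation":[0,0,-6],"yaw":0,"grip":1},{"translation":[0,0,0],"yaw":0,"grip":0},{"translation":[0,0,0],"yaw":0,"grip":0},{"translation":[0,0,0],"yaw":0,"grip":0},{"translation":[0,0,0],"yaw":0,"grip":0}]'
python3 -m creep '[{"translation":[0,0,0],"yaw":0,"grip":0},{"translation":[0,0,0],"yaw":0,"grip":0},{"translation":[0,0,0],"yaw":0,"grip":0}]'
python3 -c "
from h import *
st()"
python3 -m creep '[{"translation":[0,0,15],"yaw":0,"grip":0},{"translation":[0,0,25],"yaw":0,"grip":0},{"translation":[0,0,30],"yaw":0,"grip":0},{"translation":[0,5,30],"yaw":0,"grip":0},{"translation":[0,0,0],"yaw":0,"grip":0}]'
python3 -c "
from h import *
st()"
```

```text
clock: 42.25
ee_pos: [0.6118, -0.3291, 0.0462]
orientation: [0.11, 0.676, 0.727, 0.043]
force: [-1.4, -0.2, -0.1]
opening: 0.0627
clock: 42.55
ee_pos: [0.6114, -0.3291, 0.0463]
orientation: [0.11, 0.677, 0.727, 0.043]
force: [-0.0, -1.0, -1.2]
opening: 0.0564
t 42.55 p [ 611.4 -329.1   46.3] jaw 0.083 tilt [ 0.218 -0.086] F [-0.  -1.  -1.2] op 56.4 j7 0.46
clock: 43.05
ee_pos: [0.6102, -0.3231, 0.1514]
orientation: [0.108, 0.677, 0.727, 0.043]
force: [0.9, -0.4, -1.9]
opening: 0.0563
t 43.05 p [ 610.2 -323.1  151.4] jaw 0.083 tilt [ 0.216 -0.084] F [ 0.9 -0.4 -1.9] op 56.3 j7 0.46
```

```bash
python3 -m creep '[{"translation":[3,32,0],"yaw":0,"grip":0},{"translation":[3,32,0],"yaw":0,"grip":0},{"translation":[3,32,0],"yaw":0,"grip":0},{"translation":[3,32,0],"yaw":0,"grip":0},{"translation":[3,32,0],"yaw":0,"grip":0}]'
python3 -m creep '[{"translation":[3,32,0],"yaw":0,"grip":0},{"translation":[3,32,0],"yaw":0,"grip":0},{"translation":[3,32,0],"yaw":0,"grip":0},{"translation":[3,32,0],"yaw":0,"grip":0},{"translation":[3,32,0],"yaw":0,"grip":0}]'
python3 -m creep '[{"translation":[3,32,0],"yaw":0,"grip":0},{"translation":[3,32,0],"yaw":0,"grip":0},{"translation":[3,32,0],"yaw":0,"grip":0},{"translation":[3,32,0],"yaw":0,"grip":0},{"translation":[0,0,0],"yaw":0,"grip":0}]'
python3 -c "
from h import *
st()"
```

```text
clock: 43.55
ee_pos: [0.6214, -0.1671, 0.152]
orientation: [0.11, 0.681, 0.722, 0.04]
force: [0.2, -0.1, -2.2]
opening: 0.0568
clock: 44.05
ee_pos: [0.6334, -0.0009, 0.1494]
orientation: [0.108, 0.682, 0.723, 0.038]
force: [0.3, 0.8, -2.2]
opening: 0.0566
clock: 44.55
ee_pos: [0.6427, 0.1395, 0.1466]
orientation: [0.105, 0.679, 0.726, 0.038]
force: [-0.6, 0.7, -1.9]
opening: 0.0564
t 44.55 p [642.7 139.5 146.6] jaw 0.077 tilt [ 0.205 -0.087] F [-0.6  0.7 -1.9] op 56.4 j7 -0.45
```

```bash
python3 -m creep '[{"translation":[9,25,0],"yaw":0.01,"grip":0},{"translation":[9,23,0],"yaw":0.01,"grip":0},{"translation":[0,0,-18],"yaw":0,"grip":0},{"translation":[0,0,-18],"yaw":0,"grip":0},{"translation":[0,0,0],"yaw":0,"grip":0}]'
python3 -c "
from h import *
st()"
```

```text
clock: 45.05
ee_pos: [0.6592, 0.1884, 0.1073]
orientation: [0.104, 0.671, 0.733, 0.037]
force: [-1.3, 0.4, -2.5]
opening: 0.0563
t 45.05 p [659.2 188.4 107.3] jaw 0.099 tilt [ 0.202 -0.084] F [-1.3  0.4 -2.5] op 56.3 j7 -0.51
```

```bash
python3 -m creep '[{"translation":[1,0,-16],"yaw":0,"grip":0},{"translation":[1,0,-16],"yaw":0,"grip":0},{"translation":[1,0,-8],"yaw":0,"grip":0},{"translation":[0,0,0],"yaw":0,"grip":0.8},{"translation":[0,0,0],"yaw":0,"grip":0.8}]'
python3 -m creep '[{"translation":[0,0,0],"yaw":0,"grip":0.8},{"translation":[0,0,0],"yaw":0,"grip":0.8},{"translation":[0,0,0],"yaw":0,"grip":0.8},{"translation":[0,0,12],"yaw":0,"grip":0.8},{"translation":[0,0,25],"yaw":0,"grip":0.8}]'
python3 -m creep '[{"translation":[0,0,30],"yaw":0,"grip":0.8},{"translation":[0,0,30],"yaw":0,"grip":0.8},{"translation":[0,-30,20],"yaw":0,"grip":0.8},{"translation":[0,-40,0],"yaw":0,"grip":0.8},{"translation":[0,-40,0],"yaw":0,"grip":0.8}]'
python3 -m creep '[{"translation":[0,-40,0],"yaw":0,"grip":0.8},{"translation":[0,-40,0],"yaw":0,"grip":0.8},{"translation":[0,-40,0],"yaw":0,"grip":0.8},{"translation":[0,-40,0],"yaw":0,"grip":0.8},{"translation":[0,-40,0],"yaw":0,"grip":0.8}]'
python3 - <<'E'
from h import *
st()
im,d,pw,K,W=shot('scene','sc6'); comps(pw,im,minpx=100)
for o in manip.outline_of('cap_c','scene')[:1]:
    p=pw[o['pixels']]*1000; p=p[(p[:,2]>88)]; print('cap',o['p'],cv2.minAreaRect(p[:,:2].astype(np.float32)),np.median(p[:,2]))
im2=shot('side','sd6')[0]
o=np.hstack([cv2.resize(im[140:330,300:490],(400,400),interpolation=2),cv2.resize(im2[90:240,230:380],(398,400),interpolation=2)])
cv2.imwrite('pics/c6.png',o[...,::-1])
E
```

```text
clock: 45.55
ee_pos: [0.6632, 0.186, 0.0649]
orientation: [0.104, 0.672, 0.732, 0.037]
force: [0.9, 0.3, 0.2]
opening: 0.0651
clock: 46.05
ee_pos: [0.663, 0.1859, 0.1031]
orientation: [0.104, 0.672, 0.733, 0.037]
force: [0.2, -0.2, -0.1]
opening: 0.0697
clock: 46.55
ee_pos: [0.6654, 0.0845, 0.1978]
orientation: [0.106, 0.666, 0.737, 0.046]
force: [0.6, -0.7, -0.7]
opening: 0.0693
clock: 47.05
ee_pos: [0.6664, -0.1222, 0.2074]
orientation: [0.111, 0.665, 0.737, 0.051]
force: [1.1, -0.3, -0.9]
opening: 0.0698
t 47.05 p [ 666.4 -122.2  207.4] jaw 0.115 tilt [ 0.231 -0.072] F [ 1.1 -0.3 -0.9] op 69.8 j7 0.14
px(206,128) n151 ztop 34.7 c(480.4,-322.4) size(34.6,36.2) ang 79.1 med(480.7,-322.2) rgb [170  59  50]
px(432,192) n804 ztop 96.8 c(495.5,191.8) size(61.4,218.9) ang 8.3 med(484.9,226.8) rgb [180 162 146]
px(279,185) n172 ztop 35.1 c(558.7,-93.5) size(35.1,32.7) ang 71.8 med(559.6,-93.0) rgb [113  68 117]
px(276,216) n174 ztop 35.3 c(633.0,-65.1) size(34.2,33.4) ang 17.2 med(632.8,-65.7) rgb [90 47 37]
px(365,266) n650 ztop 49.6 c(670.1,150.3) size(131.8,180.2) ang 6.0 med(677.8,150.2) rgb [113 104  96]
px(183,233) n69 ztop 30.4 c(744.3,-232.4) size(19.6,20.2) ang 12.8 med(743.8,-232.1) rgb [89 84 78]
px(343,258) n202 ztop 44.5 c(670.9,104.3) size(40.8,32.0) ang 4.9 med(671.6,102.4) rgb [178 169 156]
px(230,254) n100 ztop 44.7 c(754.1,-110.6) size(22.6,22.6) ang 25.4 med(754.1,-111.1) rgb [ 75 101 164]
px(383,269) n275 ztop 56.5 c(667.2,185.9) size(54.4,32.0) ang 5.2 med(667.9,188.6) rgb [175 166 154]
px(268,278) n239 ztop 17.5 c(757.3,-17.9) size(59.2,41.7) ang 32.4 med(758.1,-22.3) rgb [183 141  80]
cap 0.92 ((497.8310852050781, 101.23011016845703), (41.93108367919922, 39.66126251220703), 4.256593227386475) 91.02775090827208
```

View pics/c6.png

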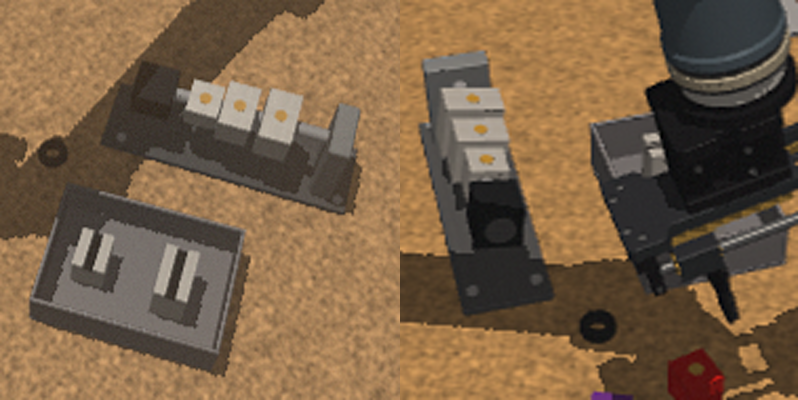

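```bash
python3 -c "
from h import *
print(manip.hand_in());st()"
```

```text
the job is handed in; nothing more can be done
None
the job is handed in; nothing more can be done
```

The manifold is built and handed in at about 47 s on the robot clock. I threaded the 52, 46 and 34 mm sound blocks onto the rod in that order. No sound 40 mm block was there. I then pushed the cap home and put both saw-cut blocks (40 mm and 52 mm) in the scrap bin.

**Rod and cap:** the last pictures show all three blocks on the rod. The cap's centre is about 7.7 mm past the rod's end towards the back plate (8 mm is fully home), with about 11 N felt as it seated. It sits about 2.5 mm to one side of the rod's axis, within the 3 mm play.

**Bin and bystanders:** both scrap blocks stand upright in the bin, about 46 mm and 36 mm from its centre. The plug, reducer and tee measure unmoved, and the grommet looks untouched in the picture. The gripper was clear of everything.

**What went less cleanly:**
- The first grasp of the largest block landed 16 mm off, so I let go and gripped again.
- The smallest block touched the rod's end lightly (about 3 N) and slipped about 3 mm in the grip before going on.
- The tool's lean, which the moves cannot correct, grew to about 14° by the end; it spoiled no grasp or placing.

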